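Tighten the reamer in the bone drill and hang the drill in the rack

TASK

The reamer is only standing loosely in the open chuck of the white bone drill. With the drill still in its charging dock, turn the black chuck sleeve clockwise (as seen from the reamer's end) until it is tight and the three jaws hold the reamer firmly. Then lift the drill out and gently hang it by its barrel in the empty middle slot of the tool rack, level and nose away from you like its two neighbours, and let go, without disturbing the neighbours or anything else on the counter.

Things in the scene. Friction and masses are not known exactly. Their poses are not given: they have to be found in the camera images.
- drill: White cordless pistol drill, blue trim, loose, 0.79 kg with chuck. Origin: barrel centre; x to the nose, y to its left, z up from its flat top. Barrel: flat-sided box, 56 wide (y), 56 high (z), x -62 to 50 mm; collar of radius 21 to x 56. In the dock the handle is upright and the barrel points 20 deg upward. Centre of mass with reamer: 20 mm ahead of and 18 below the origin. Can be carried by the barrel's sides.
- battery (a point): Centre of the underside of the drill's battery (54 wide in y, 76 deep, 40 high), 155 mm from the drill's origin along the handle, at drill (-53, 0, -146) mm. Axes as the drill's. With the barrel level the battery's lowest corner is 159 mm below the drill's origin.
- barrel_under (a point): Middle of the barrel's flat underside, 28 mm from the drill's origin along its -z. Axes as the drill's. The handle, 30 wide (y) and 36 deep, leaves the underside between drill x = -30 and 9 mm and is raked 20 deg, running backwards as it goes down; a trigger 16 wide in front of it reaches x = 13 mm, 10 to 40 below the barrel.
- chuck (a point): On the chuck's axis at mid-length of the sleeve, 79 mm ahead of the drill's origin. Axes as the drill's. The sleeve is a ribbed black cylinder with a yellow stripe, diameter 44, 42 mm long, from drill x = 58 to 100; three steel jaws inside it reach x = 104.
- sleeve (a joint): Turn of the sleeve (rad): 0 = jaws open; grows clockwise seen from the reamer's end, i.e. about the drill's -x: its top moves to the drill's +y. Starts at 0 to 0.5. Jaws close 1.1 mm/rad, touch the shank at about 1.7, bite harder to a hard stop at 2.5. Stiff (0.13 N m, 0.25 near the stop); stays where it is left. The hold is firm above about 2.2.
- jaw0: Upper chuck jaw, a steel bar 38 mm long and 12 wide lying along the barrel axis. Origin, when open, on the chuck axis 85 mm ahead of the drill's origin; it slides inward with the others. Axes as the drill's.
- jaw1: Lower right (drill's -y) chuck jaw, like jaw0, 120 degrees round the axis.
- jaw2: Lower left (drill's +y) chuck jaw, like jaw0, 120 degrees round the axis.
- bit: Steel reamer, 150 mm long, 0.1 kg: shank diameter 12, 60 long, then a fluted part of diameter 16 with a pointed end. Origin at the shank's end face, x to the point. At first it stands loosely in the open chuck, leaning 4 to 9 degrees below the barrel axis, its shank end 57 mm ahead of the drill's origin; once gripped it lies on the barrel axis.
- bit_tip (a point): Point of the reamer, 150 mm from its shank end. Axes as the reamer's.
- dock: White charging dock, fixed, base 136 x 104 mm, 16 high. Origin on the counter below the pocket's centre, x towards the drill's nose, z up. The pocket takes the drill's battery with 1 mm to spare on each side, walls up to 54 mm above the counter; the drill lifts straight up out of it. Seated, the drill's origin is 171 mm above the dock's.
- rack: White steel rack, fixed. Origin on the counter below the middle slot, x into the slots, away from the robot. Level plate 8 mm thick, top at 205, x -85 to 80, 282 wide between side panels. Slots at y = -92, 0, 92, 38 wide, open at the front, ending at x = 45. On the front edge a lip 6 high, 4 thick. Tools hang with the handle in the slot, battery below, barrel lying on the plate.
- slot (a point): On top of the plate in the middle of the empty middle slot, where the middle of the barrel's underside belongs. Axes as the rack's: x along the slot, away from its opening.
- cast_saw: Grey and orange cast saw with a round blade, hanging in an outer slot of the rack (left or right). Loose, 0.8 kg. Barrel 50 wide, 48 high, x -62 to 50 mm; origin in the middle of its barrel's underside, x to the nose; the blade reaches x = 128.
- pin_driver: Green pin driver hanging in the other outer slot of the rack. Loose; same barrel and origin as the cast saw; its nose reaches x = 110 mm.
- tube_rack: Blue tube rack with a few capped tubes, 90 x 190 mm, 76 high with tubes. Loose. Origin under its centre.
- bit_tray: Shallow steel tray with spare bits, 110 x 210 mm, 26 high. Loose. Origin under its centre.
- spray: White disinfectant bottle with blue cap, diameter 64, 170 mm high. Loose. Origin under its centre.
- swab_jar: Glass jar with steel lid, diameter 80, 110 mm high. Loose. Origin under its centre.
- glove_box: White and blue box of gloves, 125 x 240 mm, 84 high. Loose. Origin under its centre.
Mind the look-alikes: they are no part of the job. There is more than one size of the bit; the one meant has the size given above.

How it is judged:
By the outcome, as a careful person would: the job done as asked, in the order asked, and still so for the second after the job is handed in, with the robot touching nothing.
It also fails if it takes over 67 s, if anything falls off the work surface, if the arm or the gripper's body presses on something with over 40 N, if the wrist force passes 120 N, or if a joint passes its speed limit or range.

ROBOT

A 6-joint arm with a two-finger parallel gripper is mounted at the origin on the work surface. World frame = base frame: x ahead of the robot, y to its left, z up, the work surface at z = 0. Lengths are in m, angles in rad, forces in N, time in s.
With the tool pointing down it reaches from about 0.25 to 0.775 m from the base axis. Payload 4 kg.
Tool frame: the origin (TCP) lies between the finger pads; the fingertips stand 14 mm ahead of it and the grasp point (between the pads) lies 5 mm behind it; z points along the fingers, y is the direction in which the jaws open and shut (so a half turn about z gives the same grasp; the last joint's range is limited). The gripper opens to 94 mm and grips with 3 to 60 N. Pads are 16 mm wide; open, the fingers measure 119 mm over their backs; the gripper's body (75 mm by 177 mm) begins 78 mm behind the grasp point.
Start: joints at [1.244, 0.087, 1.371, -0, 1.684, -0.103], TCP at [0.122, 0.536, 0.18] pointing down, gripper open.
Joint ranges: [-3.1, 3.1], [-0.76, 2.03], [0.27, 2.55], [-1.08, 4.22], [0.17, 2.65], [-2.57, 2.57]. Speed limits (rad/s): [2.79, 2.79, 3.14, 3.14, 3.14, 3.14].

INTERFACE

Orientations are given as [roll, pitch, yaw] about the fixed x, y, z axes, in that order (R = Rz(yaw) Ry(pitch) Rx(roll)).
In Python, from bench import robot, cams, spotter gives the robot as it stands.
- The arm moves only by the shell command python3 -m inch 'ROWS'. ROWS is JSON, a list of rows, each an object of numbers: "grip": the opening, from 0 (shut) to 1 (fully open); "dx", "dy", "dz": the shift along the tool's x, y, z in units of 25 mm (1.0 is 25 mm); "rx", "ry", "rz": the turn, a rotation vector about the tool's x, y, z in units of 5 degrees (1.0 is 5 degrees). A call has 1 to 12 rows; each row shifts and turns the pose as measured when the row begins, along the tool's axes as they then stand; what a row does not reach is not made up. A row lasts 1/8 s, in which the tool goes at most 62.5 mm and 10.7 degrees, less where a joint would pass 70% of its speed; a pose out of reach is approached as far as the arm can. A call is refused whole if a number of a shift passes 1 or a number of a turn 1, either way. A call with a gripper value outside its range is refused whole. The fingers move at their own pace and stop on an object; the grip force is fixed at half the most. Time passes only in rows, so rows that do not move let the fingers close. It gives the time, the measured TCP pose, the force and the opening at its end, in the units of the state.
- robot.get_obs(): the state, without advancing time (a new reading comes with each control period).
- cams.snapshot(name): name is "side" or "top"; returns a dict with "frame" (400x640x3 uint8, red, green, blue), "intrinsics" (3x3 intrinsics, pixels), "eye" and "orientation" of the camera in the world. Camera axes: x right, y up, looking along -z (the intrinsics and any distortion apply to the point x, -y, -z); pixel columns grow to the right and rows downward; lengths in m; the calibration is good to about 2 mm. A picture is of the moment at which its call begins. There is no depth.
- robot.close_job(): hands the job in, once; it reports no verdict.
Trained networks look in a picture, given as the dict that the camera call returned (one of the last four; its "shot" number tells which), for a name from the list of things; names that differ only in an ending like _2 or _b are one class to them, and where a whole thing is asked for, a point or a joint stands for the part that bears it (a point fixed in the world has none). Each returns a list of dicts, best first, with "score" (0 to 1); they miss things now and then, are a little off and sometimes report something else, mostly with a low value. They report only what shows in the picture. A call takes as long as a camera call. They do not tell look-alikes from the thing itself.
- spotter.regions_of(picture, query): "pixels" (400x640 bool, what is visible of it) and "extent" ([left, top, right, bottom] in pixels, round what is visible of it).
- spotter.place_of(picture, query): "pixel" ([column, row] in pixels: a listed point, or the origin of a listed thing).
The state is a dict: "time": time; "joint_positions": joint angles; "qvel": joint speeds; "joint_torque": joint torques, N m; "tool_pos": TCP position; "ee_rot": TCP orientation; "wrist_force": force on the tool from outside, world axes, zero at the start; "wrist_torque": the same for the moment, N m; "width": finger opening in m.
Only numpy, scipy, OpenCV 4.12 (cv2) and the standard library are available. Lean on these libraries where they do the work, as an engineer would, in place of code of your own. Each camera call takes 0.05 s, during which the arm holds its last target.

## Working session

There is one attempt and no reset: what is moved stays moved. The work goes in short steps, Python scripts to look and compute and a shell command to move; the robot and the scene stay as the last step left them, time stands still between calls to the robot, and variables do not carry over. Pictures are saved under pics/ and viewed, and the job is handed in when it is done.

```bash
ls; mkdir -p pics; cat > h.py <<'E'
import numpy as np, cv2
from bench import robot, cams, spotter
def snap(n,f=None):
    p=cams.snapshot(n)
    if f: cv2.imwrite('pics/'+f,p['frame'][:,:,::-1])
    return p
E
python3 - <<'E'
from h import *
for n in('side','top'):
    p=snap(n,n+'0.png'); print({k:v for k,v in p.items() if k!='frame'})
print(robot.get_obs())
E
```

```text
pics
{'intrinsics': array([[396.7325542 ,   0.        , 323.31533709],
       [  0.        , 396.7325542 , 198.13827549],
       [  0.        ,   0.        ,   1.        ]]), 'eye': array([ 0.38554585, -0.77620768,  1.04723351]), 'orientation': array([ 0.76659279, -0.00715065, -0.26499267]), 'shot': 1}
{'intrinsics': array([[404.77967826,   0.        , 327.62307934],
       [  0.        , 404.77967826, 195.23283796],
       [  0.        ,   0.        ,   1.        ]]), 'eye': array([0.39729692, 0.04290086, 1.20265841]), 'orientation': array([ 0.17528406,  0.00522291, -1.56374391]), 'shot': 2}
{'time': 0.1, 'joint_positions': array([ 1.24394459e+00,  8.78933194e-02,  1.37206065e+00, -5.35399821e-06,
        1.68361170e+00, -1.03114289e-01]), 'qvel': array([-0.00018876, -0.00089082, -0.00300511,  0.00025068,  0.00197126,
        0.00049257]), 'joint_torque': array([ 1.93870954e-03, -3.41253483e+01, -3.03299975e+01,  7.19950092e-02,
        3.04352771e-02, -1.08402871e-04]), 'tool_pos': array([0.121873  , 0.53577882, 0.17863614]), 'ee_rot': array([-3.13962956e+00, -1.97793418e-04,  2.91785442e+00]), 'wrist_force': array([-0.78417695, -0.30121409, -0.32573108]), 'wrist_torque': array([-0.04580964, -0.04322441,  0.00822053]), 'width': 0.09392432995950074}
```

View pics/side0.png

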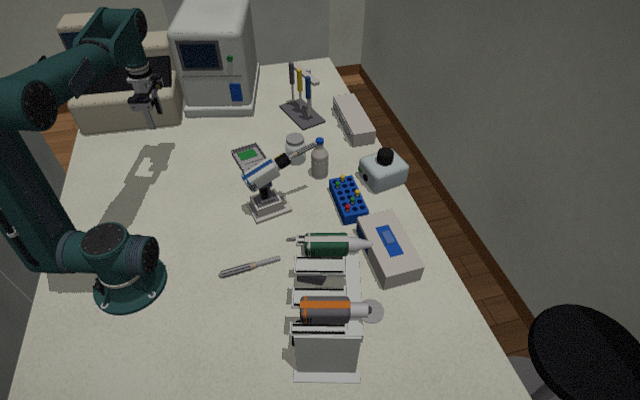

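View pics/top0.png

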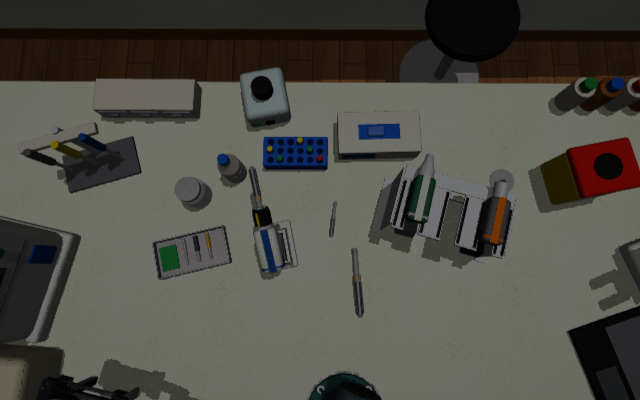

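The side view shows the drill at about (262,175) in its dock, with the chuck at (285,160). The rack is at about (325,300), with the green driver in one outer slot and the orange saw in the other. In the top view the drill is at (268,245) with its reamer up to (253,170), and the empty slot is at (455,215).

```bash
cat >> h.py <<'E'
from scipy.spatial.transform import Rotation as Ro
from scipy.optimize import least_squares
def proj(p,X):
    R=Ro.from_euler('xyz',p['orientation']).as_matrix()
    c=(np.atleast_2d(X)-p['eye'])@R
    v=np.c_[c[:,0],-c[:,1],-c[:,2]]@p['intrinsics'].T
    return v[:,:2]/v[:,2:]
def tri(ps,us):
    r=least_squares(lambda X:np.concatenate([(proj(p,X)[0]-u) for p,u in zip(ps,us)]),[0.4,0,.1])
    return r.x,np.abs(r.fun).max()
def ray(p,u):
    R=Ro.from_euler('xyz',p['orientation']).as_matrix();K=p['intrinsics']
    d=R@np.array([(u[0]-K[0,2])/K[0,0],-(u[1]-K[1,2])/K[1,1],-1]);return p['eye'],d
E
python3 - <<'E'
from h import *
a=snap('side');b=snap('top')
for q in ['drill','battery','barrel_under','chuck','jaw0','bit','bit_tip','dock','rack','slot','cast_saw','pin_driver','tube_rack','bit_tray','spray','swab_jar','glove_box']:
    A=spotter.place_of(a,q);B=spotter.place_of(b,q)
    f=lambda L:[(np.round(x['pixel'],1).tolist(),round(x['score'],2)) for x in L[:3]]
    s=''
    if A and B:
        x,e=tri((a,b),(A[0]['pixel'],B[0]['pixel'])); s=(x.round(4),round(e,1))
    print(q,f(A),f(B),s)
E
```

```text
drill [([262.3, 170.7], 0.61)] [([266.2, 246.8], 0.62)] (array([0.4482, 0.2036, 0.175 ]), np.float64(1.0))
battery [([263.3, 206.4], 0.56), ([254.9, 164.5], 0.41)] [([274.3, 246.0], 0.77), ([265.3, 248.1], 0.54)] (array([0.4491, 0.2065, 0.0044]), np.float64(3.1))
barrel_under [([261.1, 178.3], 0.93), ([349.0, 205.2], 0.41), ([328.6, 280.6], 0.39)] [([269.8, 245.1], 0.71)] (array([0.4488, 0.1987, 0.1476]), np.float64(1.5))
chuck [([281.4, 158.7], 0.78)] [([263.4, 216.1], 0.77)] (array([0.5192, 0.2078, 0.2086]), np.float64(0.4))
jaw0 [] [] 
bit [([281.0, 258.0], 0.58), ([255.5, 165.6], 0.34)] [([354.2, 247.8], 0.97), ([335.0, 201.9], 0.65)] (array([ 0.4546, -0.0287,  0.0028]), np.float64(0.5))
bit_tip [([216.6, 274.0], 0.66), ([316.1, 142.0], 0.58), ([283.9, 239.9], 0.49)] [([361.1, 318.6], 0.96), ([328.9, 235.6], 0.63), ([248.7, 166.2], 0.61)] (array([ 0.2548, -0.0464,  0.0168]), np.float64(0.2))
dock [([266.5, 211.0], 0.93)] [([276.4, 248.3], 0.8)] (array([ 0.4492,  0.2032, -0.0192]), np.float64(0.8))
rack [] [] 
slot [([329.9, 278.0], 0.71)] [([452.0, 209.9], 0.84), ([265.6, 246.5],
[... 263 characters left out ...]
y([ 0.5713, -0.178 ,  0.1911]), np.float64(0.2))
tube_rack [([349.0, 201.3], 0.73)] [([297.5, 155.9], 0.64)] (array([0.7326, 0.1427, 0.0138]), np.float64(1.5))
bit_tray [([326.4, 249.5], 0.72), ([255.9, 165.5], 0.59), ([332.9, 314.2], 0.55)] [([195.4, 252.6], 0.58)] (array([ 0.6425,  0.8575, -1.2557]), np.float64(30.9))
spray [([317.1, 169.9], 0.73), ([329.3, 280.6], 0.61)] [([239.4, 168.4], 0.82)] (array([0.6756, 0.3125, 0.0371]), np.float64(2.9))
swab_jar [([291.4, 158.3], 0.68)] [([197.5, 198.1], 0.81)] (array([0.5956, 0.4426, 0.0024]), np.float64(1.3))
glove_box [([387.6, 254.7], 0.58)] [([375.5, 139.0], 0.61), ([193.7, 252.9], 0.31)] (array([ 0.7923, -0.0972, -0.0084]), np.float64(0.6))
```

```bash
python3 - <<'E'
from h import *
a=snap('side');b=snap('top')
c=cv2.resize(b['frame'][140:290,360:540],(720,600),interpolation=cv2.INTER_CUBIC)
c=np.clip(c*1.8,0,255).astype('uint8')
cv2.imwrite('pics/rt.png',c[:,:,::-1])
c=cv2.resize(a['frame'][220:390,260:420],(565,600),interpolation=cv2.INTER_CUBIC)
cv2.imwrite('pics/rs.png',c[:,:,::-1])
c=cv2.resize(b['frame'][150:290,210:330],(514,600),interpolation=cv2.INTER_CUBIC)
c=np.clip(c*1.8,0,255).astype('uint8')
cv2.imwrite('pics/dt.png',c[:,:,::-1])
c=cv2.resize(a['frame'][120:230,220:350],(709,600),interpolation=cv2.INTER_CUBIC)
cv2.imwrite('pics/ds.png',c[:,:,::-1])
E
```

```text
(no output)
```

View pics/rt.png

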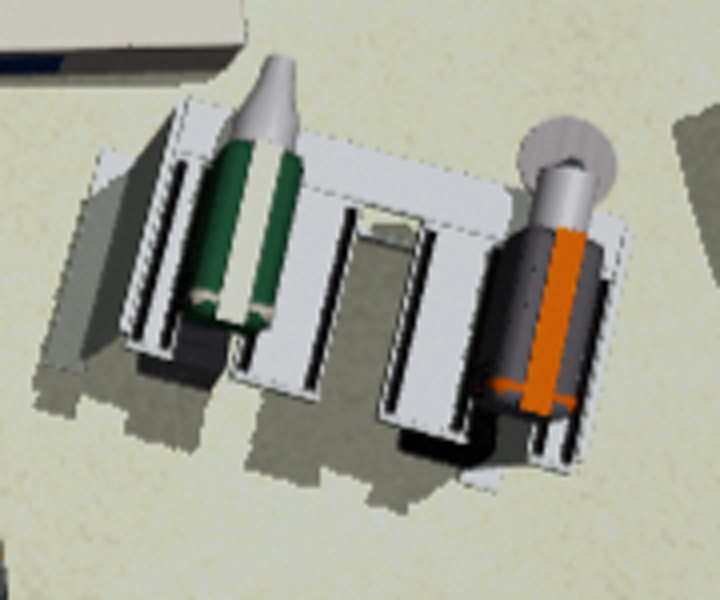

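View pics/rs.png

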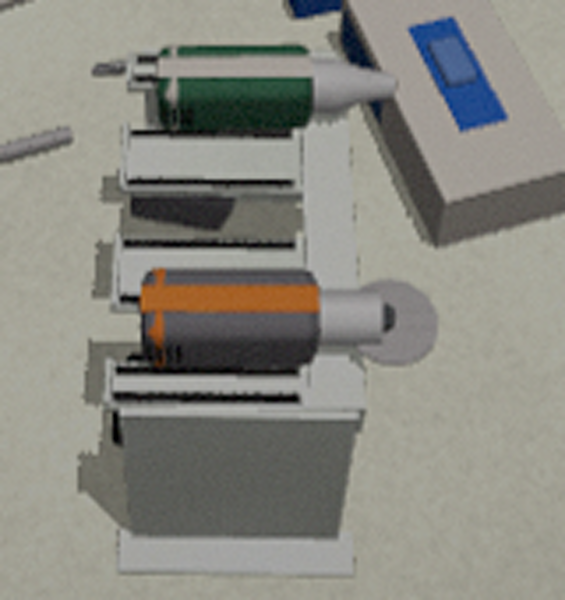

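View pics/dt.png

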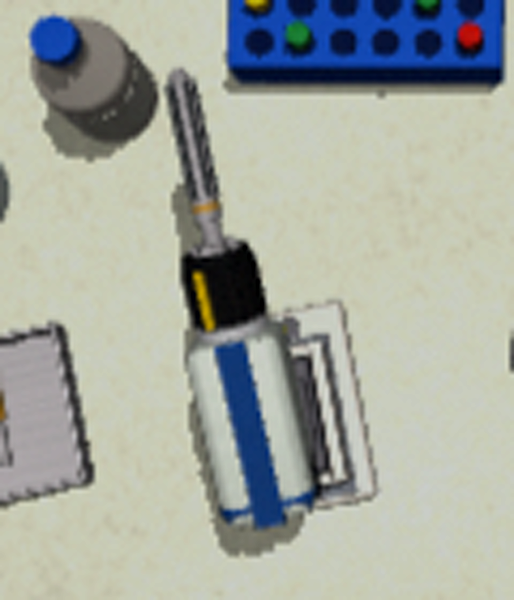

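View pics/ds.png

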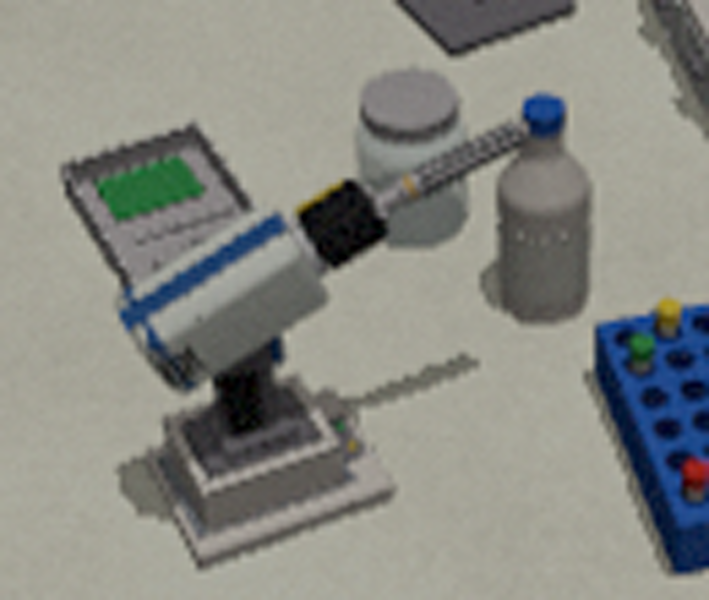

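```bash
cat > fit.py <<'E'
from h import *
a=snap('side');b=snap('top')
cr={'t':(b,360,140,4.),'s':(a,260,220,565/160),'dt':(b,210,150,514/120),'ds':(a,220,120,709/130)}
def px(k,u): p,x0,y0,s=cr[k]; return p,np.array([x0+u[0]/s,y0+u[1]/s])
# rack
F=[('t',(237,378),(-.085,.073,.203)),('t',(317,402),(-.085,.019,.203)),('t',(380,417),(-.085,-.019,.203)),('t',(467,442),(-.085,-.073,.203)),
('t',(355,208),(.045,.019,.205)),('t',(425,228),(.045,-.019,.205)),
('s',(298,241),(.045,.019,.205)) if 0 else ('s',(120,240),(-.085,-.019,.208)),('s',(125,190),(-.085,.019,.205)),('s',(125,130),(-.085,.073,.208)),('s',(352,130),(.08,.055,.205)) if 0 else ('s',(115,305),(-.085,-.073,.205))]
def T(v,X): c,s=np.cos(v[2]),np.sin(v[2]); return np.array([v[0]+c*X[0]-s*X[1],v[1]+s*X[0]+c*X[1],X[2]])
def res(v):
    o=[]
    for k,u,X in F:
        p,q=px(k,u); o+=list(proj(p,T(v,X))[0]-q)
    return np.array(o)
r=least_squares(res,[.54,-.26,-.29],loss='soft_l1'); rack=r.x
print('rack',rack,np.degrees(rack[2])); print(res(rack).reshape(-1,2).round(1))
# drill
def D(v,X):
    R=Ro.from_euler('zy',[v[3],-v[4]]).as_matrix(); return v[:3]+R@np.array(X)
G=[('dt',(231,345),(.05,0,.028)),('dt',(268,525),(-.062,0,.028)),('ds',(281,223),(.05,0,.028)),('ds',(128,315),(-.062,0,.028)),
 ('dt',(226,285),(.079,0,0)),('ds',(342,222),(.079,0,0)),('ds',(326,292),(.05,-.028,-.028)),('ds',(187,387),(-.062,-.028,-.028))]
N=[(a,(262.3,170.7),(0,0,0)),(b,(266.2,246.8),(0,0,0)),(a,(281.4,158.7),(.079,0,0)),(b,(263.4,216.1),(.079,0,0)),(a,(261.1,178.3),(0,0,-.028)),(b,(269.8,245.1),(0,0,-.028)),(a,(263.3,206.4),(-.053,0,-.146)),(b,(274.3,246),(-.053,0,-.146))]
def resd(v):
    o=[]
    for k,u,X in G:
        p,q=px(k,u); o+=list(proj(p,D(v,X))[0]-q)
    for p,q,X in N: o+=list((proj(p,D(v,X))[0]-q)*.7)
    return np.array(o)
for fix in (0,1):
    if fix: f=lambda v:resd([v[0],v[1],.171,v[2],np.radians(20)]); x0=[.45,.2,.05]
    else: f=resd; x0=[.45,.2,.17,.05,.35]
    r=least_squares(f,x0,loss='soft_l1'); print('drill',r.x, r.fun.reshape(-1,2).round(1).tolist())
v=r.x; drill=np.array([v[0],v[1],.171,v[2],np.radians(20)])
for x in tri((a,b),((316.1,142),(248.7,166.2))): print(x)
def boxw(img,p,f,lo,hi,col):
    import itertools
    C=[np.array(c) for c in itertools.product(*zip(lo,hi))]
    for i in range(8):
        for j in range(i):
            if (np.abs(C[i]-C[j])>1e-9).sum()==1:
                q=proj(p,np.array([f(C[i]),f(C[j])])); q=(q*4).round().astype(int)
                cv2.line(img,tuple(map(int,q[0])),tuple(map(int,q[1])),col,1)
for p,n in((a,'s'),(b,'t')):
    im=cv2.resize(p['frame'],None,fx=4,fy=4,interpolation=cv2.INTER_CUBIC)
    im=np.clip(im*1.5,0,255).astype('uint8')
    f=lambda X:T(rack,X); g=lambda X:D(drill,X)
    for y0,y1 in((-.141,-.111),(-.073,-.019),(.019,.073),(.111,.141)): boxw(im,p,f,(-.085,y0,.197),(.045,y1,.205),(255,0,0))
    boxw(im,p,f,(.045,-.141,.197),(.08,.141,.205),(255,0,0))
    boxw(im,p,g,(-.062,-.028,-.028),(.05,.028,.028),(255,0,0)); boxw(im,p,g,(.058,-.022,-.022),(.1,.022,.022),(255,0,255))
    if n=='s': A,B=im[860:1440,1080:1700],im[480:920,880:1400]
    else: A,B=im[600:1160,1480:2180],im[620:1160,880:1320]
    cv2.imwrite(f'pics/o{n}r.png',A[:,:,::-1]);cv2.imwrite(f'pics/o{n}d.png',B[:,:,::-1])
E
python3 fit.py
```

```text
rack [ 0.5413661  -0.26745413 -0.25364184] -14.532606900647318
[[-0.6  0. ]
 [ 0.9 -0.3]
 [ 0.3 -0.1]
 [ 0.3 -0.6]
 [ 2.6 -2.2]
 [-0.  -3.4]
 [-1.1 -1.7]
 [-1.8 -0.2]
 [-1.  -1.7]
 [-0.6  0.9]]
drill [0.44820404 0.19821682 0.17224057 0.15738078 0.37231296] [[-0.8, -0.2], [-1.3, 0.6], [-0.6, -1.9], [-2.3, -0.4], [0.1, -0.4], [-0.4, -0.8], [1.4, 1.3], [-2.4, 2.0], [-0.5, 1.3], [1.6, -0.5], [0.6, 0.8], [-0.4, 0.0], [3.1, -0.3], [0.2, -1.7], [3.2, 0.0], [3.5, 0.9]]
drill [0.4479624  0.19871252 0.16350463] [[-1.0, -0.4], [-1.3, 0.6], [-0.4, -1.6], [-2.4, -0.5], [-0.1, -0.4], [-0.3, -0.4], [1.3, 1.8], [-2.7, 2.1], [-0.5, 1.5], [1.5, -0.4], [0.7, 1.2], [-0.5, 0.0], [2.9, -0.1], [0.2, -1.5], [2.5, 0.3], [3.5, 1.8]]
[0.64361778 0.24662528 0.22210517]
0.18100782153192085
```

View pics/otr.png

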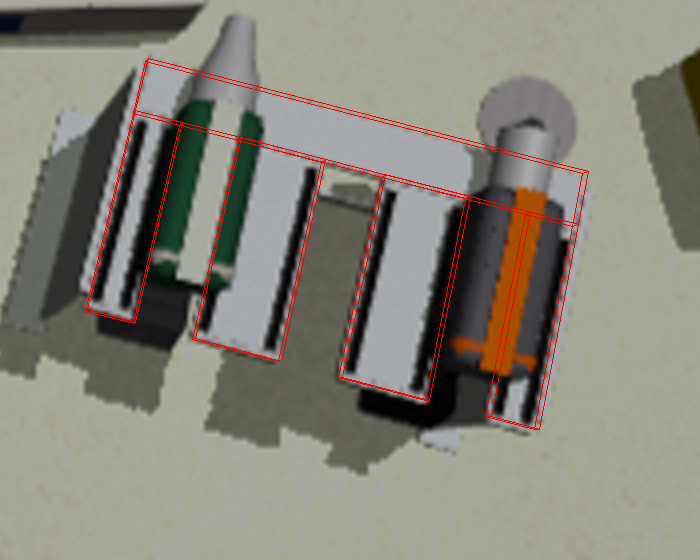

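View pics/osr.png

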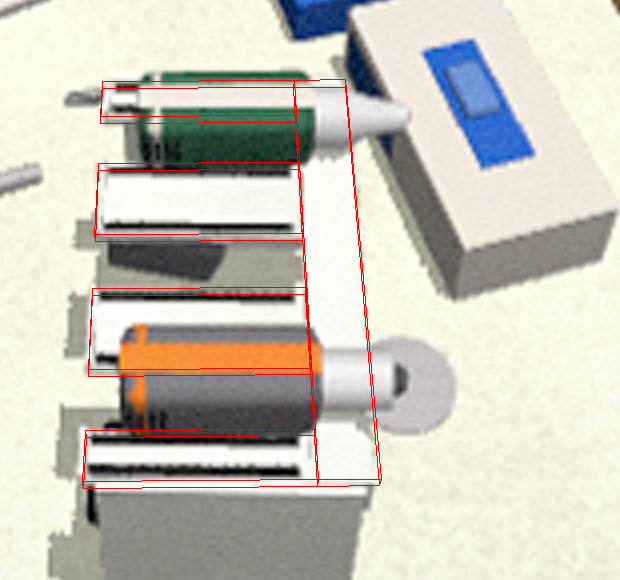

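View pics/otd.png

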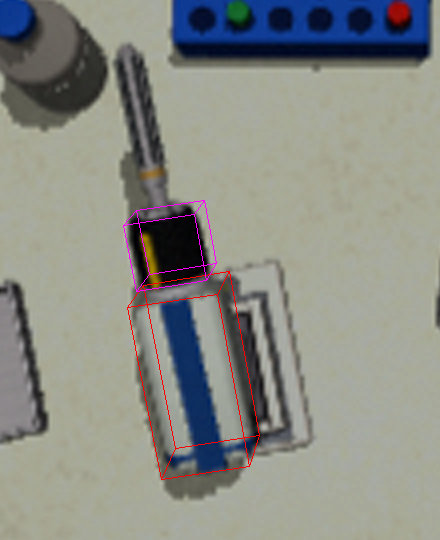

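View pics/osd.png

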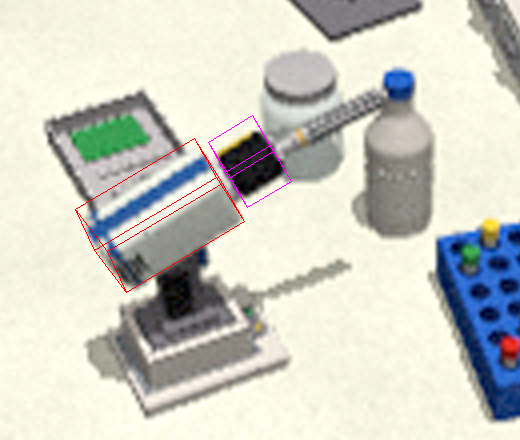

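```bash
cat > f2.py <<'E'
from h import *
a=snap('side');b=snap('top')
print(tri((a,b),((316.8,143.8),(251.6,166.8))))
def onz(p,u,z):
    e,d=ray(p,u); return e+d*(z-e[2])/d[2]
s=514/120
for u in((338,302),(375,495)): print(onz(b,(210+u[0]/s,150+u[1]/s),.016))
s=709/130
for u in((395,487),(203,552)): print(onz(a,(220+u[0]/s,120+u[1]/s),.016))
# stripe in top: blue pixels
for p in(a,b):
    f=p['frame'].astype(int); m=(f[...,2]>f[...,0]+25)&(f[...,2]>f[...,1]+10)
    w=np.zeros_like(m); 
    if p is a: w[150:190,235:280]=1
    else: w[222:276,255:285]=1
    ys,xs=np.nonzero(m&w); print(len(xs))
    for y in range(ys.min(),ys.max()+1,4): q=xs[ys==y]; print(y,q.min() if len(q) else '',q.max() if len(q) else '',round(q.mean(),1) if len(q) else '')
E
python3 f2.py
```

```text
(array([0.64334255, 0.23985563, 0.21938312]), np.float64(0.4495284674370623))
[0.53109512 0.1641016  0.016     ]
[0.40049768 0.13602489 0.016     ]
[0.53366979 0.15557758 0.016     ]
[0.40609285 0.13245109 0.016     ]
148
159 270 270 270.0
163 263 269 266.0
167 257 263 260.0
171 251 257 254.0
175 243 250 246.5
179 243 247 245.0
183 247 270 253.5
337
230 262 266 264.0
234 261 267 264.0
238 262 268 265.0
242 263 269 266.0
246 264 270 267.0
250 265 271 268.0
254 265 272 268.5
258 266 273 269.5
262 267 274 270.5
266 268 282 274.9
270 262 275 269.3
```

```bash
cat > f3.py <<'E'
from f2 import *
def D(v,X):
    R=Ro.from_euler('zy',[v[2],-np.radians(20)]).as_matrix(); return np.array([v[0],v[1],.171])+R@np.array(X)
def res(v):
    o=[]
    # stripe centre points incl. ends
    for p,u,w in((b,(264.5,231.),(.05,0,.028)),(b,(272.4,272.5),(-.062,0,.028)),(a,(271.3,160.9),(.05,0,.028)),(a,(243.8,177.8),(-.062,0,.028))):
        o+=list(proj(p,D(v,w))[0]-u)
    # stripe slope
    o+=list((proj(b,D(v,(.045,0,.028)))[0]-proj(b,D(v,(-.035,0,.028)))[0]-(-6.6,-30.8))[:1]*2)
    # chuck
    o+=list(proj(b,D(v,(.079,0,0)))[0]-(262.8,216.3)); o+=list(proj(a,D(v,(.079,0,0)))[0]-(282.4,160.4))
    # tip y only
    c,s=np.cos(v[2]),np.sin(v[2]); d=np.array([.6434-v[0],.2399-v[1]]); o.append((-s*d[0]+c*d[1])*300)
    o.append((v[2]-np.radians(11.2))/np.radians(.7)*1)
    return np.array(o)
r=least_squares(res,[.45,.2,.19]); print(r.x,np.degrees(r.x[2]),r.fun.round(1)); print(D(r.x,(.079,0,0)))
E
python3 f3.py | tail -3
```

```text
[0.44877236 0.19593418 0.19633613] 11.249231553584313 [-1.1 -1.1  0.8  0.2  0.1 -1.4 -2.2  0.3 -0.8 -0.1 -0.3  0.1  0.   1.5
  0.1]
[0.52158185 0.21134527 0.19750049]
```

```bash
cat >> h.py <<'E'
DR=np.array([.4488,.1965,.171]); DY=np.radians(11.2)
RD=Ro.from_euler('zy',[DY,-np.radians(20)]).as_matrix()
def plan(P,R,n):
    o=robot.get_obs(); p=o['tool_pos']; R0=Ro.from_euler('xyz',o['ee_rot'])
    rv=(R0.inv()*Ro.from_matrix(R)).as_rotvec(); d=R0.inv().apply(P-p)
    print('t',round(o['time'],2),'tcp',p.round(4),'F',o['wrist_force'].round(1),'T',o['wrist_torque'].round(2),'w',round(o['width'],4),'q',o['joint_positions'].round(2))
    print('total rot(5deg)',(np.degrees(rv)/5).round(2),'shift now-axes(25mm)',(d/.025).round(2))
    print('per row rot',(np.degrees(rv)/5/n).round(2))
    for i in range(n):
        Ri=R0*Ro.from_rotvec(rv*i/n); print(i,(Ri.inv().apply((P-p)/n)/.025).round(2))
def drillpose(X,phi,back):
    R=RD@Ro.from_euler('y',180,degrees=True).as_matrix()@Ro.from_euler('x',phi,degrees=True).as_matrix()
    return DR+RD@np.array(X)-R[:,2]*back, R
E
python3 - <<'E'
from h import *
plan(*drillpose((.079,0,0),0,.14),12)
plan(*drillpose((.079,0,0),-45,.14),20)
E
```

```text
t 2.3 tcp [0.1221 0.5363 0.1797] F [ 0.1 -0.3  0.8] T [0.01 0.03 0.06] w 0.0941 q [ 1.24  0.09  1.37 -0.    1.68 -0.1 ]
total rot(5deg) [-0.06 -4.03 -4.76] shift now-axes(25mm) [-16.6   -9.53  -5.97]
per row rot [-0.   -0.34 -0.4 ]
0 [-1.38 -0.79 -0.5 ]
1 [-1.37 -0.84 -0.46]
2 [-1.35 -0.89 -0.42]
3 [-1.33 -0.93 -0.38]
4 [-1.31 -0.98 -0.34]
5 [-1.28 -1.03 -0.3 ]
6 [-1.26 -1.07 -0.27]
7 [-1.23 -1.11 -0.23]
8 [-1.19 -1.15 -0.2 ]
9 [-1.16 -1.19 -0.16]
10 [-1.12 -1.23 -0.13]
11 [-1.08 -1.27 -0.1 ]
t 2.3 tcp [0.1221 0.5363 0.1797] F [ 0.1 -0.3  0.8] T [0.01 0.03 0.06] w 0.0941 q [ 1.24  0.09  1.37 -0.    1.68 -0.1 ]
total rot(5deg) [-8.83 -1.95 -6.09] shift now-axes(25mm) [-18.71 -13.04  -4.7 ]
per row rot [-0.44 -0.1  -0.3 ]
0 [-0.94 -0.65 -0.23]
1 [-0.92 -0.67 -0.25]
2 [-0.9  -0.68 -0.27]
3 [-0.89 -0.69 -0.29]
4 [-0.87 -0.71 -0.31]
5 [-0.86 -0.72 -0.33]
6 [-0.84 -0.73 -0.35]
7 [-0.82 -0.73 -0.37]
8 [-0.81 -0.74 -0.39]
9 [-0.79 -0.75 -0.41]
10 [-0.77 -0.75 -0.44]
11 [-0.76 -0.75 -0.46]
12 [-0.74 -0.76 -0.48]
13 [-0.73 -0.76 -0.5 ]
14 [-0.71 -0.76 -0.53]
15 [-0.7  -0.75 -0.55]
16 [-0.68 -0.75 -0.57]
17 [-0.67 -0.75 -0.6 ]
18 [-0.65 -0.74 -0.62]
19 [-0.64 -0.73 -0.64]
```

```bash
python3 -m inch '[{"grip":1,"dz":-1},{"dz":-1,"dx":-0.5},{"dz":-1,"dx":-1,"dy":-0.5},{"dz":-1,"dx":-1,"dy":-0.5},{"dz":-0.8,"dx":-1,"dy":-0.6},{"dx":-1,"dy":-0.6,"rz":-0.5},{"dx":-1,"dy":-0.6,"rz":-0.5},{"dx":-1,"dy":-0.6,"rz":-0.5},{"dx":-1,"dy":-0.6,"rz":-0.5},{"dx":-1,"dy":-0.6,"rz":-0.5},{"dx":-1,"dy":-0.6,"rz":-0.5},{"dx":-1,"dy":-0.6,"rz":-0.5}]'
python3 - <<'E'
from h import *
plan(*drillpose((.079,0,0),0,.14),10)
E
```

```text
t 2.3 tcp [0.1221 0.5363 0.1797] F [ 0.1 -0.3  0.8] T [0.01 0.03 0.06] w 0.0941 q [ 1.24  0.09  1.37 -0.    1.68 -0.1 ]
total rot(5deg) [-0.06 -4.03 -4.76] shift now-axes(25mm) [-16.6   -9.53  -5.97]
per row rot [-0.01 -0.4  -0.48]
0 [-1.66 -0.95 -0.6 ]
1 [-1.64 -1.02 -0.54]
2 [-1.61 -1.09 -0.48]
3 [-1.58 -1.15 -0.43]
4 [-1.55 -1.22 -0.37]
5 [-1.51 -1.28 -0.32]
6 [-1.46 -1.34 -0.27]
7 [-1.41 -1.4  -0.22]
8 [-1.36 -1.46 -0.17]
9 [-1.31 -1.52 -0.12]invalid input at $[0]: expected keys grip, dx, dy, dz, rx, ry, rz
```

```bash
python3 -m inch '[{"grip":1,"dx":0,"dy":0,"dz":-1,"rx":0,"ry":0,"rz":0},{"grip":1,"dx":-0.5,"dy":0,"dz":-1,"rx":0,"ry":0,"rz":0},{"grip":1,"dx":-1,"dy":-0.5,"dz":-1,"rx":0,"ry":0,"rz":0},{"grip":1,"dx":-1,"dy":-0.5,"dz":-1,"rx":0,"ry":0,"rz":0},{"grip":1,"dx":-1,"dy":-0.6,"dz":-1,"rx":0,"ry":0,"rz":-0.5},{"grip":1,"dx":-1,"dy":-0.6,"dz":-0.5,"rx":0,"ry":0,"rz":-0.5},{"grip":1,"dx":-1,"dy":-0.6,"dz":0,"rx":0,"ry":0,"rz":-0.5},{"grip":1,"dx":-1,"dy":-0.6,"dz":0,"rx":0,"ry":0,"rz":-0.5},{"grip":1,"dx":-1,"dy":-0.6,"dz":0,"rx":0,"ry":0,"rz":-0.5},{"grip":1,"dx":-1,"dy":-0.6,"dz":0,"rx":0,"ry":0,"rz":-0.5},{"grip":1,"dx":-1,"dy":-0.6,"dz":0,"rx":0,"ry":0,"rz":-0.5},{"grip":1,"dx":-1,"dy":-0.6,"dz":0,"rx":0,"ry":0,"rz":-0.5}]'
python3 - <<'E'
from h import *
plan(*drillpose((.079,0,0),0,.14),9)
E
```

```text
time: 3.8
tool_pos: [0.3743, 0.3617, 0.3228]
ee_rot: [3.141, 0.003, -3.0]
wrist_force: [-0.2, 0.2, -0.1]
width: 0.0939
t 3.8 tcp [0.3743 0.3617 0.3228] F [-0.2  0.2 -0.1] T [ 0.04  0.04 -0.03] w 0.0939 q [ 0.66  0.04  1.14 -0.    1.96 -1.05]
total rot(5deg) [ 0.68 -3.91 -0.61] shift now-axes(25mm) [-3.09 -6.49 -0.24]
per row rot [ 0.08 -0.43 -0.07]
0 [-0.34 -0.72 -0.03]
1 [-0.34 -0.72 -0.01]
2 [-0.34 -0.73  0.01]
3 [-0.33 -0.73  0.03]
4 [-0.32 -0.73  0.04]
5 [-0.32 -0.73  0.06]
6 [-0.31 -0.73  0.08]
7 [-0.3  -0.73  0.09]
8 [-0.3  -0.73  0.11]
```

```bash
python3 - <<'E'
from h import *
plan(*drillpose((.079,0,0),-45,.11),12)
E
```

```text
t 3.8 tcp [0.3743 0.3617 0.3228] F [-0.2  0.2 -0.1] T [ 0.04  0.04 -0.03] w 0.0939 q [ 0.66  0.04  1.14 -0.    1.96 -1.05]
total rot(5deg) [-8.23 -3.45 -2.11] shift now-axes(25mm) [-4.06 -9.72  1.89]
per row rot [-0.69 -0.29 -0.18]
0 [-0.34 -0.81  0.16]
1 [-0.32 -0.82  0.12]
2 [-0.31 -0.83  0.08]
3 [-0.29 -0.84  0.03]
4 [-0.28 -0.85 -0.01]
5 [-0.27 -0.85 -0.05]
6 [-0.26 -0.85 -0.1 ]
7 [-0.25 -0.84 -0.14]
8 [-0.24 -0.84 -0.19]
9 [-0.23 -0.83 -0.23]
10 [-0.22 -0.82 -0.28]
11 [-0.22 -0.8  -0.32]
```

```bash
python3 -m inch '[{"grip":1,"dx":-0.34,"dy":-0.8,"dz":-0.4,"rx":-0.5,"ry":-0.3,"rz":-0.2},{"grip":1,"dx":-0.34,"dy":-0.8,"dz":-0.2,"rx":-0.7,"ry":-0.3,"rz":-0.2},{"grip":1,"dx":-0.3,"dy":-0.9,"dz":-0.1,"rx":-0.7,"ry":-0.3,"rz":-0.2},{"grip":1,"dx":-0.3,"dy":-0.9,"dz":0,"rx":-0.7,"ry":-0.3,"rz":-0.2},{"grip":1,"dx":-0.3,"dy":-0.9,"dz":0,"rx":-0.7,"ry":-0.3,"rz":-0.2},{"grip":1,"dx":-0.3,"dy":-0.9,"dz":0,"rx":-0.7,"ry":-0.3,"rz":-0.2},{"grip":1,"dx":-0.3,"dy":-0.9,"dz":-0.1,"rx":-0.7,"ry":-0.3,"rz":-0.2},{"grip":1,"dx":-0.3,"dy":-0.9,"dz":-0.1,"rx":-0.7,"ry":-0.3,"rz":-0.2},{"grip":1,"dx":-0.3,"dy":-0.9,"dz":-0.2,"rx":-0.7,"ry":-0.3,"rz":-0.2},{"grip":1,"dx":-0.3,"dy":-0.9,"dz":-0.2,"rx":-0.7,"ry":-0.3,"rz":-0.2},{"grip":1,"dx":-0.3,"dy":-0.9,"dz":-0.2,"rx":-0.7,"ry":-0.3,"rz":-0.2},{"grip":1,"dx":-0.3,"dy":-0.9,"dz":-0.2,"rx":-0.7,"ry":-0.3,"rz":-0.2}]'
python3 - <<'E'
from h import *
plan(*drillpose((.079,0,0),-45,.11),4)
snap('side','s1.png');snap('top','t1.png')
E
```

```text
time: 5.3
tool_pos: [0.5347, 0.1224, 0.2972]
ee_rot: [2.417, 0.384, -2.911]
wrist_force: [-0.0, 0.3, 0.7]
width: 0.0942
t 5.3 tcp [0.5347 0.1224 0.2972] F [-0.   0.3  0.7] T [-0.25  0.11 -0.01] w 0.0942 q [-0.4  -0.    1.46  0.81  1.81 -2.2 ]
total rot(5deg) [0.21 0.2  0.5 ] shift now-axes(25mm) [1.13 0.25 0.84]
per row rot [0.05 0.05 0.13]
0 [0.28 0.06 0.21]
1 [0.28 0.06 0.21]
2 [0.28 0.06 0.21]
3 [0.28 0.05 0.21]
```

View images.

View pics/s1.png

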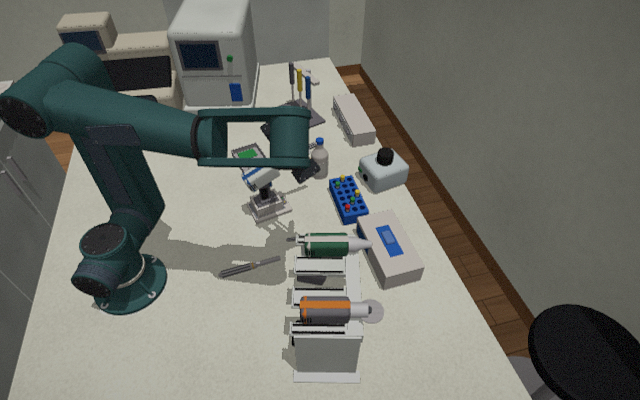

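View pics/t1.png

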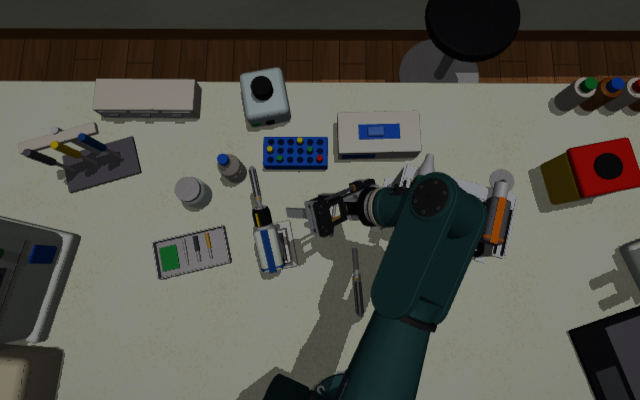

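```bash
python3 -m inch '[{"grip":1,"dx":0.6,"dy":0.15,"dz":0.4,"rx":0.1,"ry":0.1,"rz":0.25},{"grip":1,"dx":0.6,"dy":0.15,"dz":0.4,"rx":0.1,"ry":0.1,"rz":0.25},{"grip":1,"dx":0,"dy":0,"dz":0,"rx":0,"ry":0,"rz":0}]'
python3 - <<'E'
from h import *
plan(*drillpose((.079,0,0),-45,.06),4)
b=snap('top','t2.png')
c=cv2.resize(b['frame'][150:290,230:390],(685,600),interpolation=cv2.INTER_CUBIC)
cv2.imwrite('pics/t2c.png',np.clip(c*1.8,0,255)[:,:,::-1])
E
```

```text
time: 5.78
tool_pos: [0.5061, 0.1346, 0.274]
ee_rot: [2.426, 0.333, -2.939]
wrist_force: [0.4, -0.9, -0.6]
width: 0.0938
t 5.78 tcp [0.5061 0.1346 0.274 ] F [ 0.4 -0.9 -0.6] T [-0.29  0.03 -0.02] w 0.0938 q [-0.38 -0.06  1.55  0.77  1.79 -2.16]
total rot(5deg) [-0.01 -0.04 -0.11] shift now-axes(25mm) [-0.15  0.03  1.99]
per row rot [-0.   -0.01 -0.03]
0 [-0.04  0.01  0.5 ]
1 [-0.04  0.01  0.5 ]
2 [-0.04  0.01  0.5 ]
3 [-0.04  0.01  0.5 ][ WARN:0@1.095] global loadsave.cpp:1063 imwrite_ Unsupported depth image for selected encoder is fallbacked to CV_8U.
```

View pics/t2c.png

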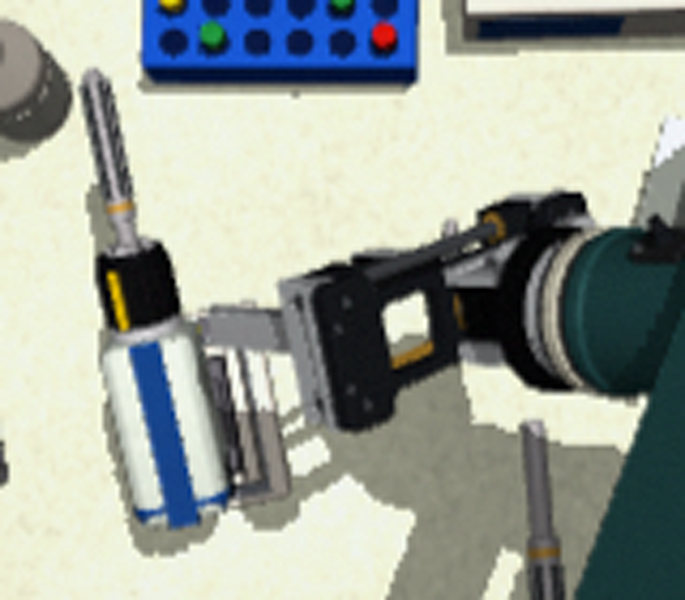

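```bash
python3 -m inch '[{"grip":1,"dx":0,"dy":0,"dz":0.8,"rx":0,"ry":0,"rz":0},{"grip":1,"dx":0,"dy":0,"dz":0.8,"rx":0,"ry":0,"rz":0},{"grip":1,"dx":0,"dy":0,"dz":0.8,"rx":0,"ry":0,"rz":0},{"grip":1,"dx":0,"dy":0,"dz":0.8,"rx":0,"ry":0,"rz":0},{"grip":1,"dx":0,"dy":0,"dz":0,"rx":0,"ry":0,"rz":0}]'
python3 - <<'E'
from h import *
plan(*drillpose((.079,0,0),-45,.0),3)
for n,w in(('top',(180,270,220,340)),('side',(110,220,220,360))):
    b=snap(n); y0,y1,x0,x1=w
    f=np.clip(b['frame'][y0:y1,x0:x1]*1.6,0,255).astype('uint8')
    cv2.imwrite(f'pics/{n}3.png',cv2.resize(f,None,fx=5,fy=5,interpolation=cv2.INTER_CUBIC)[:,:,::-1])
E
```

```text
time: 6.45
tool_pos: [0.5193, 0.1913, 0.221]
ee_rot: [2.433, 0.345, -2.936]
wrist_force: [0.2, 0.6, -0.2]
width: 0.0939
t 6.45 tcp [0.5193 0.1913 0.221 ] F [ 0.2  0.6 -0.2] T [-0.28  0.06  0.05] w 0.0939 q [-0.26 -0.05  1.64  0.77  1.62 -2.15]
total rot(5deg) [-0.07  0.03  0.  ] shift now-axes(25mm) [ 0.08 -0.04  1.25]
per row rot [-0.02  0.01  0.  ]
0 [ 0.03 -0.01  0.42]
1 [ 0.02 -0.01  0.42]
2 [ 0.02 -0.01  0.42]
```

View pics/top3.png

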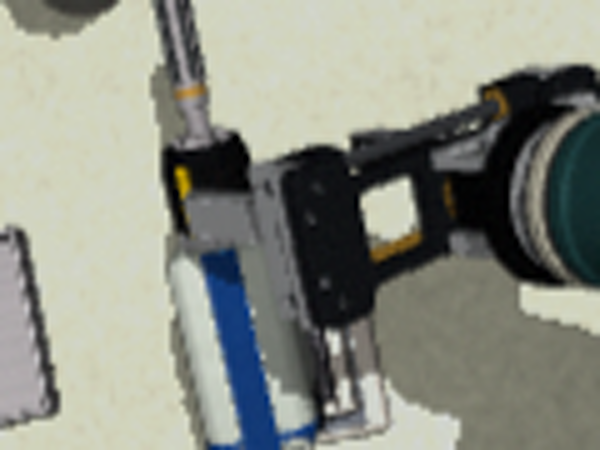

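View pics/side3.png

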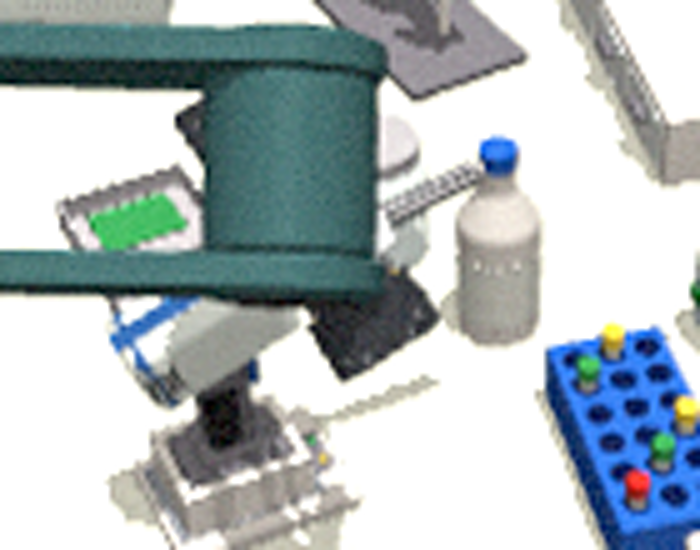

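```bash
python3 - <<'E'
from h import *
o=robot.get_obs();b=snap('top');R=Ro.from_euler('xyz',o['ee_rot'])
for t in((0,.053,.014),(0,-.053,.014),(.008,.053,.014),(-.008,.053,.014)):print(t,(o['tool_pos']+R.apply(t)).round(3),((proj(b,o['tool_pos']+R.apply(t))[0]-(220,180))*5).round())
for X in((.058,0,.022),(.1,0,.022),(.079,0,.022)): print(((proj(b,DR+RD@np.array(X))[0]-(220,180))*5).round())
E
```

```text
(0, 0.053, 0.014) [0.502 0.237 0.245] [142. 208.]
(0, -0.053, 0.014) [0.542 0.163 0.18 ] [315. 146.]
(0.008, 0.053, 0.014) [0.495 0.236 0.242] [146. 224.]
(-0.008, 0.053, 0.014) [0.51  0.239 0.247] [138. 192.]
[215. 231.]
[196. 149.]
[205. 190.]
```

```bash
python3 - <<'E'
from h import *
b=snap('top')
for P,e,(x0,y0,s) in (((.5347,.1224,.2972),(2.417,.384,-2.911),(0,0,1)),((.5061,.1346,.274),(2.426,.333,-2.939),(230,150,4.283)),((.5193,.1913,.221),(2.433,.345,-2.936),(220,180,5))):
    R=Ro.from_euler('xyz',e)
    for t in((0,.05,.014),(0,-.05,.014),(0,.05,-.02),(0,0,-.083),(0,.088,-.083),(0,-.088,-.083)):print(t,(P+R.apply(t)).round(3),((proj(b,P+R.apply(t))[0]-(x0,y0))*s).round())
E
```

```text
(0, 0.05, 0.014) [0.516 0.166 0.318] [274. 212.]
(0, -0.05, 0.014) [0.557 0.099 0.257] [307. 198.]
(0, 0.05, -0.02) [0.512 0.142 0.342] [284. 212.]
(0, 0, -0.083) [0.525 0.064 0.355] [320. 206.]
(0, 0.088, -0.083) [0.488 0.123 0.409] [290. 220.]
(0, -0.088, -0.083) [0.561 0.004 0.301] [347. 194.]
(0, 0.05, 0.014) [0.49  0.179 0.295] [169. 321.]
(0, -0.05, 0.014) [0.526 0.109 0.233] [311. 269.]
(0, 0.05, -0.02) [0.486 0.156 0.319] [208. 323.]
(0, 0, -0.083) [0.497 0.077 0.333] [361. 299.]
(0, 0.088, -0.083) [0.465 0.138 0.388] [225. 353.]
(0, -0.088, -0.083) [0.529 0.016 0.279] [479. 253.]
(0, 0.05, 0.014) [0.502 0.236 0.242] [146. 208.]
(0, -0.05, 0.014) [0.539 0.166 0.18 ] [309. 150.]
(0, 0.05, -0.02) [0.498 0.212 0.266] [186. 211.]
(0, 0, -0.083) [0.509 0.134 0.28 ] [352. 185.]
(0, 0.088, -0.083) [0.477 0.196 0.334] [195. 244.]
(0, -0.088, -0.083) [0.542 0.073 0.226] [490. 133.]
```

```bash
python3 - <<'E'
from h import *
A=cv2.imread('pics/t2.png')[200:250,255:325];B=snap('top')['frame'][200:250,245:315,::-1];C=cv2.imread('pics/t1.png')[190:240,265:335]
for n,x in zip('ABC',(A,B,C)): cv2.imwrite(f'pics/z{n}.png',cv2.resize(np.clip(x.astype(float)*2.2,0,255).astype('uint8'),None,fx=9,fy=9,interpolation=cv2.INTER_NEAREST))
E
```

```text
(no output)
```

View pics/zA.png

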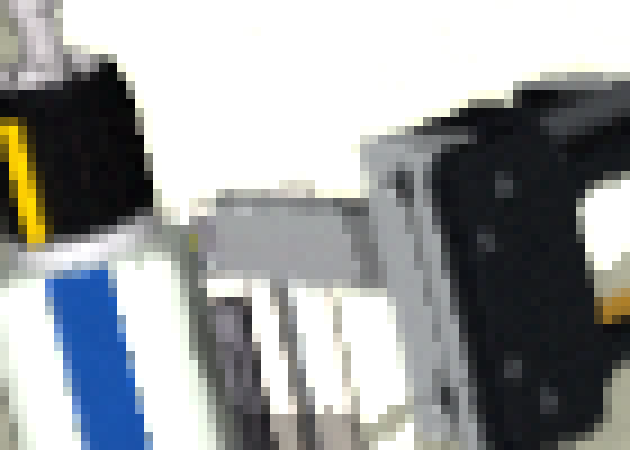

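View pics/zC.png

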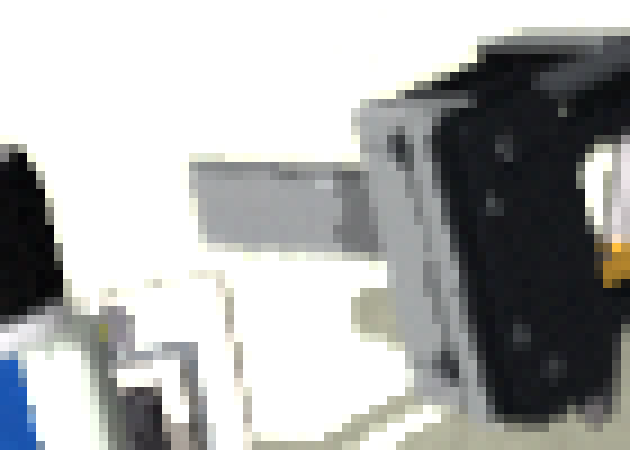

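View pics/zB.png

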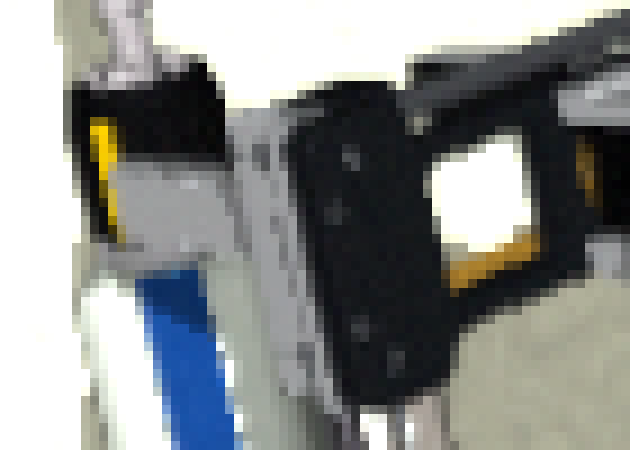

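```bash
python3 - <<'E'
from h import *
a=snap('side');b=snap('top')
P=np.array((.122,.536,.18));R=Ro.from_euler('xyz',(-3.1396,0,2.918))
for t in((0,.047,.014),(0,-.047,.014),(0,.06,.014),(0,-.06,.014),(0,.088,-.083),(0,-.088,-.083),(0,0,-.083)):print(t,(P+R.apply(t)).round(3),proj(a,P+R.apply(t))[0].round(1))
P=np.array((.5193,.1913,.221));R=Ro.from_euler('xyz',(2.433,.345,-2.936))
print()
for x in(-.0375,.0375):
  for t in((x,.088,-.083),(x,-.088,-.083),(x,.06,-.083),(x,-.06,-.083)):print(t,(P+R.apply(t)).round(3),proj(a,P+R.apply(t))[0].round(1))
i=cv2.imread('pics/side0.png')[60:140,110:190]
cv2.imwrite('pics/zs0.png',cv2.resize(np.clip(i*1.8,0,255).astype('uint8'),None,fx=7,fy=7,interpolation=cv2.INTER_NEAREST))
E
```

```text
(0, 0.047, 0.014) [0.132 0.582 0.166] [162.4 121.7]
(0, -0.047, 0.014) [0.112 0.49  0.166] [156.2 137. ]
(0, 0.06, 0.014) [0.135 0.594 0.166] [163.2 119.7]
(0, -0.06, 0.014) [0.109 0.477 0.166] [155.2 139.2]
(0, 0.088, -0.083) [0.142 0.622 0.263] [157.6  93.1]
(0, -0.088, -0.083) [0.103 0.45  0.263] [144.5 121.2]
(0, 0, -0.083) [0.122 0.536 0.263] [151.3 106.5]

(-0.0375, 0.088, -0.083) [0.511 0.203 0.347] [276.4 124.6]
(-0.0375, -0.088, -0.083) [0.577 0.08  0.239] [308.1 174.6]
(-0.0375, 0.06, -0.083) [0.522 0.183 0.33 ] [281.4 132.6]
(-0.0375, -0.06, -0.083) [0.566 0.099 0.256] [303.1 166.7]
(0.0375, 0.088, -0.083) [0.442 0.188 0.322] [254.9 137.9]
(0.0375, -0.088, -0.083) [0.508 0.065 0.214] [286.9 188. ]
(0.0375, 0.06, -0.083) [0.453 0.169 0.304] [260.1 145.9]
(0.0375, -0.06, -0.083) [0.497 0.085 0.231] [281.9 180. ]
```

View pics/zs0.png

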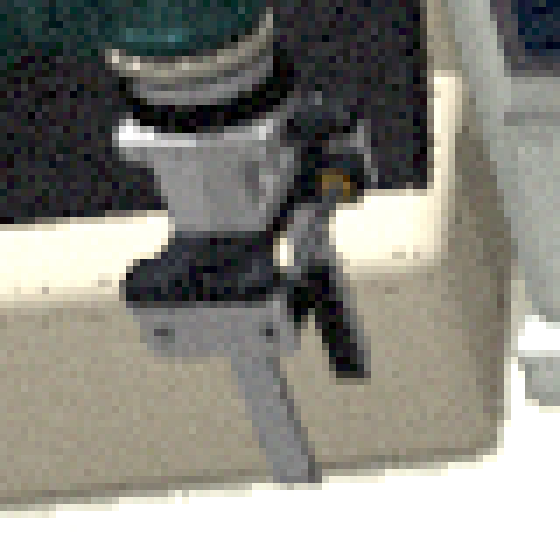

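```bash
python3 - <<'E'
from h import *
a=snap('side');b=snap('top')
S=[((.1221,.5363,.1797),(-3.1396,0,2.918)),((.5347,.1224,.2972),(2.417,.384,-2.911)),((.5061,.1346,.274),(2.426,.333,-2.939)),((.5193,.1913,.221),(2.433,.345,-2.936))]
O=[(a,0,-.0595,(152.5,129.1)),(a,0,.047,(160.4,114.3)),(b,1,.0595,(265+198/9,190+200/9)),(b,2,.0595,(255+210/9,200+240/9)),(b,3,.0595,(245+112/9,200+205/9))]
def f(v):
    o=[]
    for p,i,y,u in O:
        P,e=S[i]; o+=list(proj(p,np.array(P)+Ro.from_euler('xyz',e).apply(np.array([0,y,.014])+v))[0]-u)
    return np.array(o)
r=least_squares(f,[0,0,0]);print(r.x,r.fun.reshape(-1,2).round(1)); print(f(np.zeros(3)).reshape(-1,2).round(1))
r=least_squares(lambda v:f([0,0,v[0]]),[0]);print(r.x,r.fun.reshape(-1,2).round(1))
E
```

```text
[-0.00143896 -0.00524744 -0.04311666] [[-0.8  1.1]
 [-1.2 -1.5]
 [-2.   0.4]
 [ 1.1 -1.1]
 [ 0.2 -0.4]]
[[  2.8  10. ]
 [  2.1   7.5]
 [-16.    1.1]
 [-12.2  -0.6]
 [-11.6   0. ]]
[-0.0458282] [[-1.1 -0.5]
 [-1.5 -2.9]
 [-2.9  1.9]
 [ 0.1  0.3]
 [-0.8  0.9]]
```

```bash
python3 -m inch '[{"grip":1,"dx":0,"dy":0,"dz":0.7,"rx":0,"ry":0,"rz":0},{"grip":1,"dx":0,"dy":0,"dz":0.7,"rx":0,"ry":0,"rz":0},{"grip":1,"dx":0.1,"dy":0,"dz":0.1,"rx":0,"ry":0,"rz":0}]'
python3 - <<'E'
from h import *
plan(*drillpose((.079,0,0),-45,.0),1)
for n,w in(('top',(180,270,220,340)),):
    b=snap(n); y0,y1,x0,x1=w
    f=np.clip(b['frame'][y0:y1,x0:x1]*1.8,0,255).astype('uint8')
    cv2.imwrite(f'pics/{n}4.png',cv2.resize(f,None,fx=6,fy=6,interpolation=cv2.INTER_NEAREST)[:,:,::-1])
E
```

```text
time: 7.28
tool_pos: [0.5223, 0.2167, 0.192]
ee_rot: [2.433, 0.346, -2.939]
wrist_force: [-0.4, 0.6, -0.0]
width: 0.0943
t 7.28 tcp [0.5223 0.2167 0.192 ] F [-0.4  0.6 -0. ] T [-0.33  0.09 -0.03] w 0.0943 q [-0.21 -0.03  1.68  0.77  1.54 -2.16]
total rot(5deg) [-0.09  0.06 -0.01] shift now-axes(25mm) [-0.01  0.01 -0.3 ]
per row rot [-0.09  0.06 -0.01]
0 [-0.01  0.01 -0.3 ]
```

View pics/top4.png

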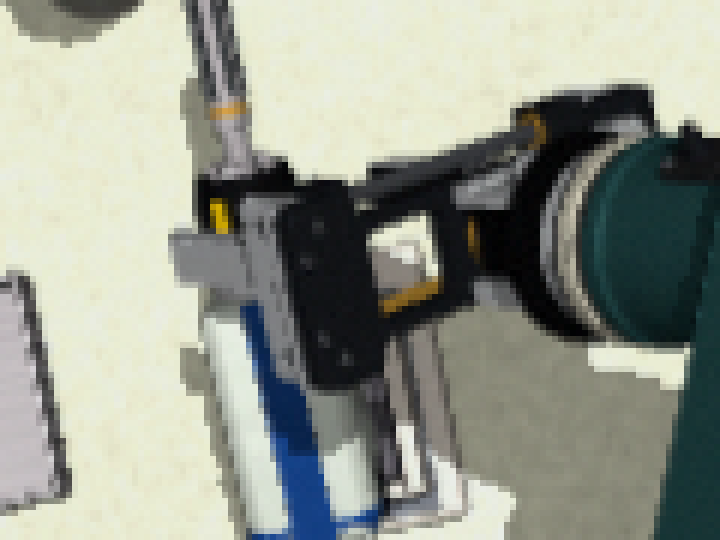

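```bash
python3 -m inch '[{"grip":1,"dx":0,"dy":0,"dz":0.5,"rx":0,"ry":0,"rz":0},{"grip":1,"dx":0,"dy":0,"dz":0.5,"rx":0,"ry":0,"rz":0},{"grip":1,"dx":0,"dy":0,"dz":0,"rx":0,"ry":0,"rz":0}]'
python3 - <<'E'
from h import *
plan(*drillpose((.079,0,0),-45,.0),1)
a=snap('side');b=snap('top')
o=robot.get_obs();R=Ro.from_euler('xyz',o['ee_rot'])
for z in(.014,-.02,-.03): print(z,((proj(b,o['tool_pos']+R.apply((0,.0595,z)))[0]-(220,180))*6).round(),((proj(b,o['tool_pos']+R.apply((0,.047,z)))[0]-(220,180))*6).round())
for n,w,b in(('top',(180,270,220,340),b),('side',(130,200,240,330),a)):
    y0,y1,x0,x1=w
    f=np.clip(b['frame'][y0:y1,x0:x1]*1.8,0,255).astype('uint8')
    cv2.imwrite(f'pics/{n}5.png',cv2.resize(f,None,fx=6,fy=6,interpolation=cv2.INTER_NEAREST)[:,:,::-1])
E
```

```text
time: 7.7
tool_pos: [0.5252, 0.2349, 0.1729]
ee_rot: [2.433, 0.345, -2.939]
wrist_force: [0.2, 0.2, -0.9]
width: 0.0942
t 7.7 tcp [0.5252 0.2349 0.1729] F [ 0.2  0.2 -0.9] T [-0.27  0.08  0.05] w 0.0942 q [-0.17 -0.02  1.71  0.78  1.48 -2.16]
total rot(5deg) [-0.09  0.06 -0.02] shift now-axes(25mm) [-0.03  0.01 -1.36]
per row rot [-0.09  0.06 -0.02]
0 [-0.03  0.01 -1.36]
0.014 [ 75. 252.] [101. 244.]
-0.02 [118. 256.] [144. 247.]
-0.03 [131. 258.] [157. 249.]
```

View pics/top5.png

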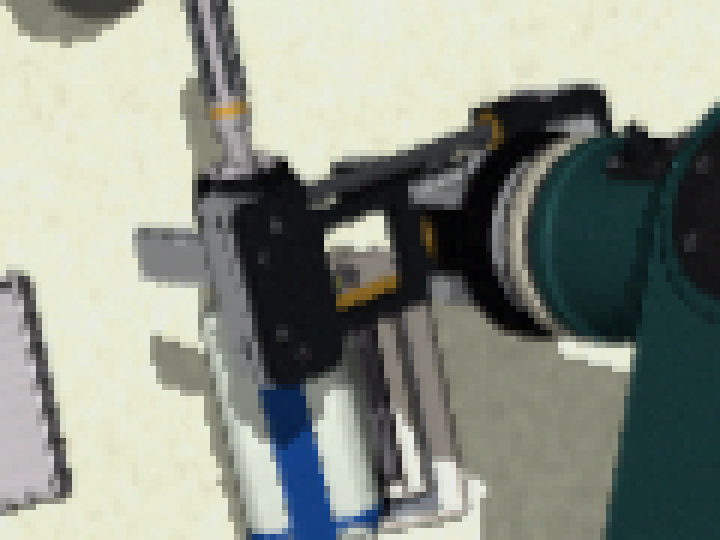

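View pics/side5.png

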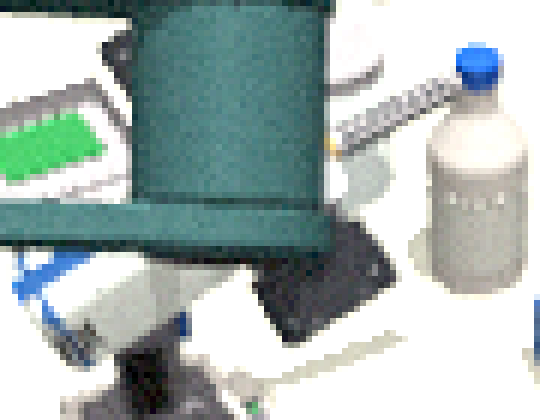

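```bash
python3 -m inch '[{"grip":0.8,"dx":0,"dy":0,"dz":0.15,"rx":0,"ry":0,"rz":0},{"grip":0.6,"dx":0,"dy":0,"dz":0,"rx":0,"ry":0,"rz":0},{"grip":0.5,"dx":0,"dy":0,"dz":0,"rx":0,"ry":0,"rz":0},{"grip":0.4,"dx":0,"dy":0,"dz":0,"rx":0,"ry":0,"rz":0}]'
python3 - <<'E'
from h import *
plan(*drillpose((.079,0,0),-45,.0),1)
E
```

```text
time: 8.3
tool_pos: [0.527, 0.2366, 0.1721]
ee_rot: [2.435, 0.349, -2.94]
wrist_force: [0.7, 0.5, -0.1]
width: 0.0574
t 8.3 tcp [0.527  0.2366 0.1721] F [ 0.7  0.5 -0.1] T [-0.31  0.05  0.02] w 0.0574 q [-0.16 -0.01  1.71  0.78  1.47 -2.16]
total rot(5deg) [-0.11  0.1   0.  ] shift now-axes(25mm) [ 0.04  0.01 -1.44]
per row rot [-0.11  0.1   0.  ]
0 [ 0.04  0.01 -1.44]
```

```bash
python3 -m inch '[{"grip":0.3,"dx":0,"dy":0,"dz":0,"rx":0,"ry":0,"rz":0},{"grip":0.3,"dx":0,"dy":0,"dz":0,"rx":0,"ry":0,"rz":0},{"grip":0.3,"dx":0,"dy":0,"dz":0,"rx":0,"ry":0,"rz":0}]'
python3 - <<'E'
from h import *
plan(*drillpose((.079,0,0),-45,.0),1)
b=snap('top')
f=np.clip(b['frame'][180:270,220:340]*1.8,0,255).astype('uint8')
cv2.imwrite(f'pics/top6.png',cv2.resize(f,None,fx=6,fy=6,interpolation=cv2.INTER_NEAREST)[:,:,::-1])
E
```

```text
time: 8.68
tool_pos: [0.5271, 0.2372, 0.1731]
ee_rot: [2.433, 0.35, -2.94]
wrist_force: [0.2, 1.5, -1.3]
width: 0.0436
t 8.68 tcp [0.5271 0.2372 0.1731] F [ 0.2  1.5 -1.3] T [-0.12  0.13  0.03] w 0.0436 q [-0.16 -0.02  1.71  0.78  1.48 -2.16]
total rot(5deg) [-0.09  0.11  0.01] shift now-axes(25mm) [ 0.06 -0.03 -1.42]
per row rot [-0.09  0.11  0.01]
0 [ 0.06 -0.03 -1.42]
```

View pics/top6.png

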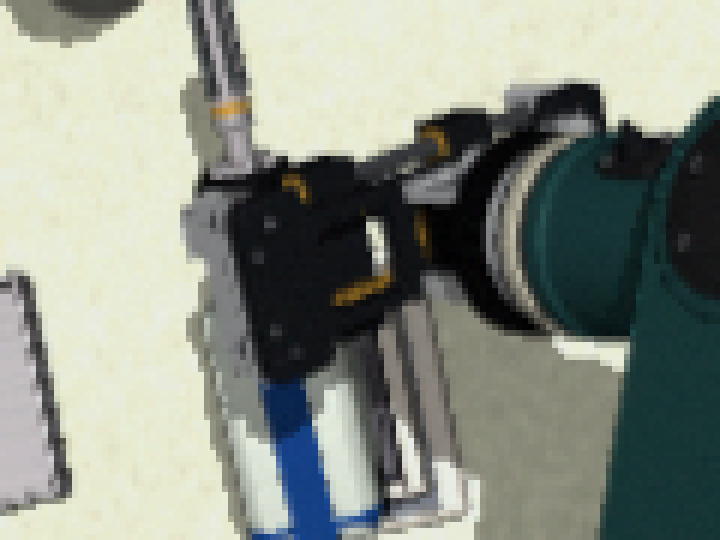

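```bash
python3 -m inch '[{"grip":0.3,"dx":0,"dy":-0.12,"dz":0,"rx":1,"ry":0,"rz":0},{"grip":0.3,"dx":0,"dy":-0.12,"dz":0,"rx":1,"ry":0,"rz":0},{"grip":0.3,"dx":0,"dy":-0.12,"dz":0,"rx":1,"ry":0,"rz":0},{"grip":0.3,"dx":0,"dy":-0.12,"dz":0,"rx":1,"ry":0,"rz":0}]'
cat > st.py <<'E'
from h import *
import sys
o=robot.get_obs();R=Ro.from_euler('xyz',o['ee_rot']).as_matrix()
Q=RD.T@R@Ro.from_euler('y',180,degrees=True).as_matrix().T if 0 else Ro.from_euler('y',180,degrees=True).as_matrix().T@RD.T@R
print('phi,ry,rz',Ro.from_matrix(Q).as_euler('xyz',degrees=True).round(1))
ax=DR+RD@np.array([.079,0,0]); d=R.T@(ax-o['tool_pos']); print('axis in tool mm',(d*1000).round(1),'F tool',(R.T@o['wrist_force']).round(1),'T tool',(R.T@o['wrist_torque']).round(2),'w',o['width'].round(4),'t',o['time'],'q',o['joint_positions'].round(2))
E
python3 st.py
```

```text
time: 9.22
tool_pos: [0.5316, 0.2272, 0.1671]
ee_rot: [2.788, 0.349, -2.945]
wrist_force: [-0.9, -0.2, -3.0]
width: 0.0436
phi,ry,rz [-24.1  -0.3   0.6]Traceback (most recent call last):
  File "st.py", line 6, in <module>
    ax=DR+RD@np.array([.079,0,0]); d=R.T@(ax-o['tool_pos']); print('axis in tool mm',(d*1000).round(1),'F tool',(R.T@o['wrist_force']).round(1),'T tool',(R.T@o['wrist_torque']).round(2),'w',o['width'].round(4),'t',o['time'],'q',o['joint_positions'].round(2))
                                                                                                                                                                                              ^^^^^^^^^^^^^^^^
AttributeError: 'float' object has no attribute 'round'
```

```bash
sed -i "s/o\['width'\].round(4)/o['width']/" st.py; python3 st.py;  python3 -m inch '[{"grip":0.3,"dx":0,"dy":-0.12,"dz":0,"rx":1,"ry":0,"rz":0},{"grip":0.3,"dx":0,"dy":-0.12,"dz":0,"rx":1,"ry":0,"rz":0},{"grip":0.3,"dx":0,"dy":-0.12,"dz":0,"rx":1,"ry":0,"rz":0},{"grip":0.3,"dx":0,"dy":-0.12,"dz":0,"rx":1,"ry":0,"rz":0}]'; python3 st.py
```

```text
phi,ry,rz [-24.1  -0.3   0.6]
axis in tool mm [  1.6  -0.8 -35.4] F tool [ 1.9 -0.9  2.3] T tool [-0.11  0.44  0.04] w 0.043626244349874874 t 9.225 q [ 0.04 -0.13  1.7   0.42  1.31 -1.84]
time: 9.72
tool_pos: [0.5345, 0.215, 0.1651]
ee_rot: [-3.135, 0.35, -2.945]
wrist_force: [-0.8, 1.0, -3.2]
width: 0.0433
phi,ry,rz [-3.4 -0.4  0.6]
axis in tool mm [  1.3  -0.8 -35. ] F tool [1.6 1.2 2.8] T tool [-0.28  0.46  0.11] w 0.04327045535386024 t 9.725 q [ 0.31 -0.13  1.65 -0.05  1.27 -1.44]
```

```bash
python3 -m inch '[{"grip":0.3,"dx":0,"dy":-0.12,"dz":0,"rx":1,"ry":0,"rz":0},{"grip":0.3,"dx":0,"dy":-0.12,"dz":0,"rx":1,"ry":0,"rz":0},{"grip":0.3,"dx":0,"dy":-0.12,"dz":0,"rx":1,"ry":0,"rz":0},{"grip":0.3,"dx":0,"dy":-0.12,"dz":0,"rx":1,"ry":0,"rz":0},{"grip":0.3,"dx":0,"dy":-0.12,"dz":0,"rx":1,"ry":0,"rz":0},{"grip":0.3,"dx":0,"dy":-0.12,"dz":0,"rx":1,"ry":0,"rz":0},{"grip":0.3,"dx":0,"dy":-0.12,"dz":0,"rx":1,"ry":0,"rz":0}]'; python3 st.py
python3 - <<'E'
from h import *
for n,w in(('top',(160,280,180,340)),('side',(90,230,180,360))):
    b=snap(n);y0,y1,x0,x1=w
    f=np.clip(b['frame'][y0:y1,x0:x1]*1.7,0,255).astype('uint8')
    cv2.imwrite(f'pics/{n}7.png',cv2.resize(f,None,fx=4,fy=4,interpolation=cv2.INTER_CUBIC)[:,:,::-1])
E
```

```text
time: 10.6
tool_pos: [0.5366, 0.1944, 0.1717]
ee_rot: [-2.503, 0.354, -2.944]
wrist_force: [-0.1, -0.3, -0.5]
width: 0.0435
phi,ry,rz [32.7 -0.6  0.6]
axis in tool mm [  1.6  -0.7 -34.5] F tool [0.3 0.1 0.5] T tool [-0.4   0.33 -0.13] w 0.04353839687635977 t 10.6 q [ 0.69  0.14  1.52 -0.72  1.54 -0.92]
```

View pics/top7.png

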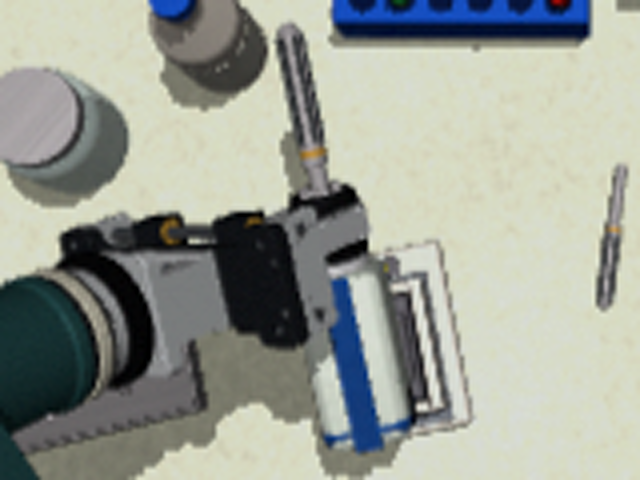

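View pics/side7.png

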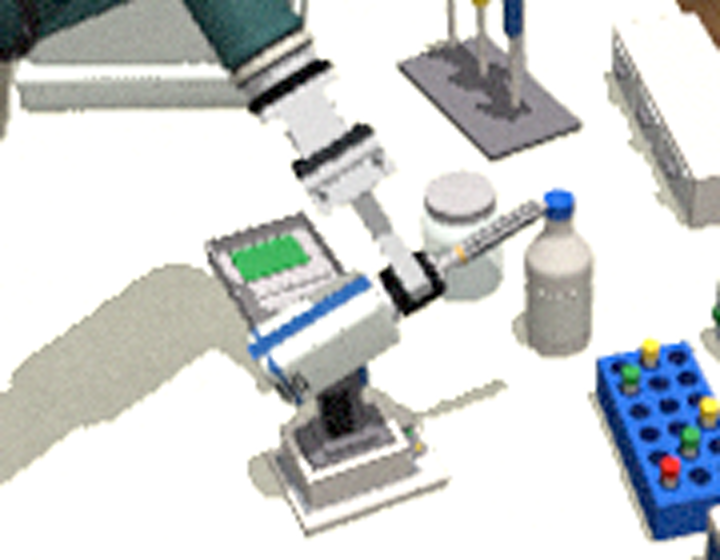

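```bash
python3 -m inch '[{"grip":0.3,"dx":0,"dy":-0.12,"dz":0,"rx":1,"ry":0,"rz":0},{"grip":0.3,"dx":0,"dy":-0.12,"dz":0,"rx":1,"ry":0,"rz":0},{"grip":0.3,"dx":0,"dy":-0.12,"dz":0,"rx":0.4,"ry":0,"rz":0}]'; python3 st.py
python3 -m inch '[{"grip":0.7,"dx":0,"dy":0,"dz":0,"rx":0,"ry":0,"rz":0},{"grip":0.9,"dx":0,"dy":0,"dz":0,"rx":0,"ry":0,"rz":0},{"grip":1,"dx":0,"dy":0,"dz":0,"rx":0,"ry":0,"rz":0}]';  python3 st.py
```

```text
time: 11.08
tool_pos: [0.536, 0.1874, 0.1767]
ee_rot: [-2.289, 0.352, -2.943]
wrist_force: [0.7, 0.6, -2.4]
width: 0.0433
phi,ry,rz [45.  -0.5  0.5]
axis in tool mm [  1.6   0.5 -35.2] F tool [0.1 2.2 1.3] T tool [-0.92  0.36  0.13] w 0.043285662608527176 t 11.075 q [ 0.75  0.27  1.46 -0.87  1.68 -0.83]
time: 11.45
tool_pos: [0.5361, 0.187, 0.1763]
ee_rot: [-2.291, 0.351, -2.944]
wrist_force: [0.1, -0.7, 0.3]
width: 0.0699
phi,ry,rz [44.9 -0.5  0.6]
axis in tool mm [  1.4   0.6 -35.7] F tool [-0.  -0.7  0.4] T tool [-0.29  0.18 -0.02] w 0.06992151859300053 t 11.45 q [ 0.75  0.26  1.46 -0.87  1.67 -0.83]
```

```bash
python3 -m inch '[{"grip":1,"dx":0,"dy":0,"dz":0,"rx":0,"ry":0,"rz":0},{"grip":1,"dx":0,"dy":0.12,"dz":0,"rx":-1,"ry":0,"rz":0},{"grip":1,"dx":0,"dy":0.12,"dz":0,"rx":-1,"ry":0,"rz":0},{"grip":1,"dx":0,"dy":0.12,"dz":0,"rx":-1,"ry":0,"rz":0},{"grip":1,"dx":0,"dy":0.12,"dz":0,"rx":-1,"ry":0,"rz":0},{"grip":1,"dx":0,"dy":0.12,"dz":0,"rx":-1,"ry":0,"rz":0},{"grip":1,"dx":0,"dy":0.12,"dz":0,"rx":-1,"ry":0,"rz":0},{"grip":1,"dx":0,"dy":0.12,"dz":0,"rx":-1,"ry":0,"rz":0},{"grip":1,"dx":0,"dy":0.12,"dz":0,"rx":-1,"ry":0,"rz":0},{"grip":1,"dx":0,"dy":0.12,"dz":0,"rx":-1,"ry":0,"rz":0}]'; python3 st.py
python3 - <<'E'
from h import *
for n,w in(('top',(160,280,180,340)),('side',(90,230,180,360))):
    b=snap(n);y0,y1,x0,x1=w
    f=np.clip(b['frame'][y0:y1,x0:x1]*1.7,0,255).astype('uint8')
    cv2.imwrite(f'pics/{n}8.png',cv2.resize(f,None,fx=4,fy=4,interpolation=cv2.INTER_CUBIC)[:,:,::-1])
E
```

```text
time: 12.7
tool_pos: [0.5352, 0.2117, 0.1685]
ee_rot: [-3.103, 0.359, -2.942]
wrist_force: [-0.6, -0.0, -0.6]
width: 0.0942
phi,ry,rz [-1.7 -0.9  0.5]
axis in tool mm [  2.3   1.6 -32. ] F tool [0.7 0.1 0.3] T tool [-0.04  0.12  0.03] w 0.09415296617708478 t 12.7 q [ 0.33 -0.13  1.65 -0.09  1.27 -1.42]
```

View pics/side8.png

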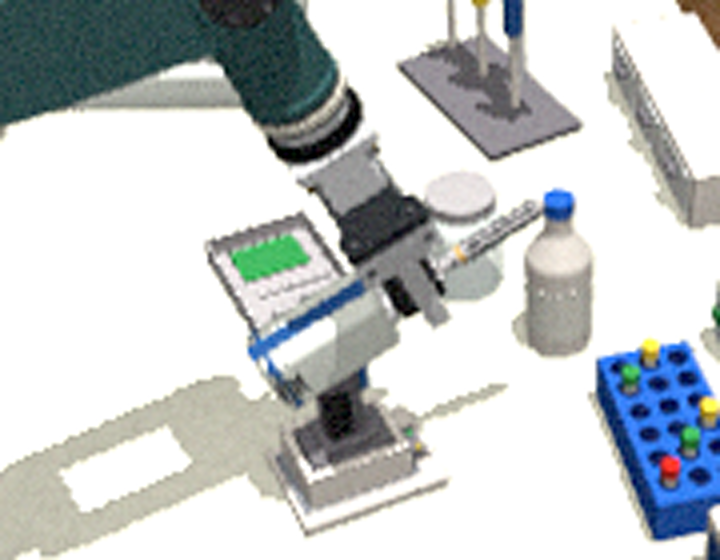

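```bash
python3 -m inch '[{"grip":1,"dx":0.04,"dy":0.15,"dz":0.08,"rx":-1,"ry":0.1,"rz":0},{"grip":1,"dx":0.02,"dy":0.15,"dz":0.08,"rx":-1,"ry":0.1,"rz":0},{"grip":1,"dx":0,"dy":0.15,"dz":0.04,"rx":-1,"ry":0,"rz":0},{"grip":1,"dx":0,"dy":0.12,"dz":0,"rx":-1,"ry":0,"rz":0},{"grip":0.8,"dx":0,"dy":0.12,"dz":0,"rx":-1,"ry":0,"rz":0},{"grip":0.6,"dx":0,"dy":0.12,"dz":0,"rx":-1,"ry":0,"rz":0},{"grip":0.5,"dx":0,"dy":0,"dz":0,"rx":0,"ry":0,"rz":0},{"grip":0.5,"dx":0,"dy":0,"dz":0,"rx":0,"ry":0,"rz":0}]'; python3 st.py
```

```text
time: 13.8
tool_pos: [0.5284, 0.2311, 0.1653]
ee_rot: [2.656, 0.335, -2.94]
wrist_force: [0.1, -0.5, 0.4]
width: 0.0576
phi,ry,rz [-31.8   0.5   0.3]
axis in tool mm [ -0.7   0.4 -38.1] F tool [-0.1 -0.3 -0.6] T tool [ 0.18  0.17 -0.02] w 0.057630513512588875 t 13.8 q [-0.04 -0.09  1.7   0.56  1.37 -1.97]
```

Close and turn.

```bash
python3 -m inch '[{"grip":0.3,"dx":0,"dy":0,"dz":0,"rx":0,"ry":0,"rz":0},{"grip":0.3,"dx":0,"dy":0,"dz":0,"rx":0,"ry":0,"rz":0},{"grip":0.3,"dx":0,"dy":0,"dz":0,"rx":0,"ry":0,"rz":0},{"grip":0.3,"dx":0,"dy":-0.12,"dz":0,"rx":1,"ry":0,"rz":0},{"grip":0.3,"dx":0,"dy":-0.12,"dz":0,"rx":1,"ry":0,"rz":0},{"grip":0.3,"dx":0,"dy":-0.12,"dz":0,"rx":1,"ry":0,"rz":0},{"grip":0.3,"dx":0,"dy":-0.12,"dz":0,"rx":1,"ry":0,"rz":0}]'; python3 st.py
python3 -m inch '[{"grip":0.3,"dx":0,"dy":-0.12,"dz":0,"rx":1,"ry":0,"rz":0},{"grip":0.3,"dx":0,"dy":-0.12,"dz":0,"rx":1,"ry":0,"rz":0}]'; python3 st.py
```

```text
time: 14.68
tool_pos: [0.5316, 0.2209, 0.1621]
ee_rot: [3.015, 0.335, -2.941]
wrist_force: [-0.1, 0.6, -4.2]
width: 0.0432
phi,ry,rz [-11.2   0.4   0.4]
axis in tool mm [ -0.7  -2.2 -37.8] F tool [1.3 0.1 4. ] T tool [-0.2   0.3   0.09] w 0.04322355721547795 t 14.675 q [ 0.22 -0.13  1.67  0.13  1.27 -1.59]
time: 14.92
tool_pos: [0.5326, 0.2163, 0.1622]
ee_rot: [-3.091, 0.336, -2.942]
wrist_force: [0.8, 2.4, -1.6]
width: 0.0431
phi,ry,rz [-1.   0.4  0.4]
axis in tool mm [ -0.7  -4.1 -37. ] F tool [-0.7  2.3  1.9] T tool [-1.24  0.05 -0.05] w 0.04310797053330617 t 14.925 q [ 0.35 -0.11  1.64 -0.1   1.28 -1.4 ]
```

```bash
python3 - <<'E'
from h import *
for n,w in(('top',(160,280,180,340)),('side',(90,230,180,360))):
    b=snap(n);y0,y1,x0,x1=w
    f=np.clip(b['frame'][y0:y1,x0:x1]*1.7,0,255).astype('uint8')
    cv2.imwrite(f'pics/{n}9.png',cv2.resize(f,None,fx=4,fy=4,interpolation=cv2.INTER_CUBIC)[:,:,::-1])
E
python3 st.py
```

```text
phi,ry,rz [-1.1  0.3  0.2]
axis in tool mm [ -0.5  -5.3 -36.9] F tool [-0.4 -0.4  0.2] T tool [-0.08 -0.11 -0.05] w 0.04328092610033174 t 15.025 q [ 0.35 -0.11  1.64 -0.1   1.28 -1.4 ]
```

View pics/side9.png

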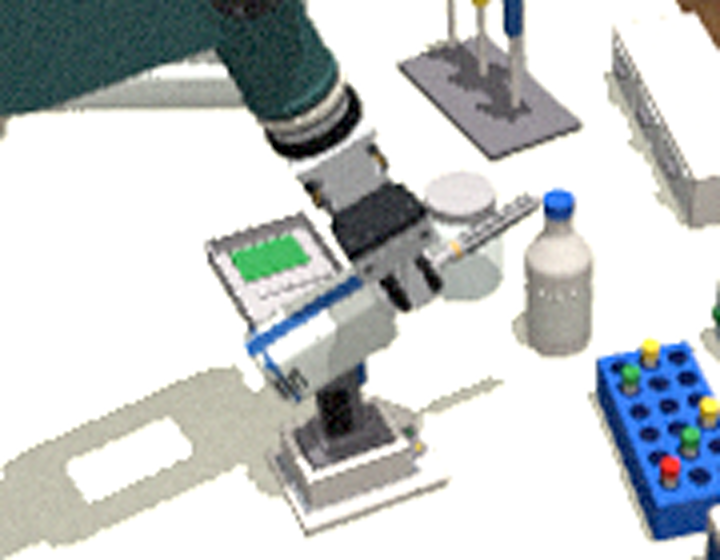

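View pics/top9.png

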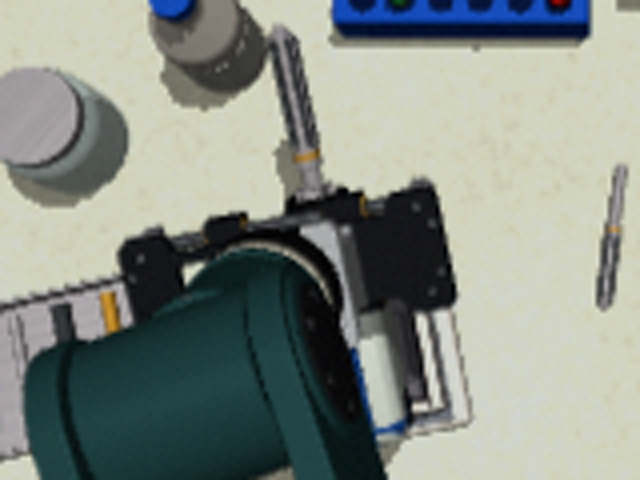

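```bash
python3 -m inch '[{"grip":0.3,"dx":0,"dy":-0.12,"dz":0,"rx":1,"ry":0,"rz":0}]'; python3 st.py; python3 -m inch '[{"grip":0.3,"dx":0,"dy":-0.12,"dz":0,"rx":1,"ry":0,"rz":0}]'; python3 st.py;python3 -m inch '[{"grip":0.3,"dx":0,"dy":-0.12,"dz":0,"rx":1,"ry":0,"rz":0}]'; python3 st.py
```

```text
time: 15.15
tool_pos: [0.5329, 0.2153, 0.1631]
ee_rot: [-3.008, 0.337, -2.94]
wrist_force: [-1.5, 1.0, -1.6]
width: 0.0431
phi,ry,rz [3.7 0.3 0.3]
axis in tool mm [ -0.3  -6.  -35.9] F tool [1.7 1.4 0.9] T tool [-1.32  0.41  0.02] w 0.043119130614783806 t 15.15 q [ 0.42 -0.09  1.62 -0.21  1.31 -1.31]
time: 15.28
tool_pos: [0.5329, 0.2133, 0.1639]
ee_rot: [-2.923, 0.337, -2.941]
wrist_force: [-1.3, -0.8, -2.2]
width: 0.0434
phi,ry,rz [8.6 0.3 0.4]
axis in tool mm [ -0.4  -6.9 -34.8] F tool [ 2.1 -0.2  1.7] T tool [-1.26  0.49 -0.09] w 0.04342731520942436 t 15.275 q [ 0.48 -0.06  1.61 -0.31  1.34 -1.22]
time: 15.4
tool_pos: [0.5328, 0.2113, 0.1649]
ee_rot: [-2.838, 0.337, -2.942]
wrist_force: [-1.8, 1.0, -1.3]
width: 0.0432
phi,ry,rz [13.5  0.3  0.4]
axis in tool mm [ -0.5  -7.6 -33.7] F tool [1.9 1.5 0.3] T tool [-1.25  0.39 -0.1 ] w 0.04316755467105351 t 15.4 q [ 0.53 -0.02  1.59 -0.4   1.37 -1.15]
```

```bash
python3 -m inch '[{"grip":0.6,"dx":0,"dy":0,"dz":0,"rx":0,"ry":0,"rz":0},{"grip":1,"dx":0,"dy":0,"dz":0,"rx":0,"ry":0,"rz":0},{"grip":1,"dx":0,"dy":0,"dz":0,"rx":0,"ry":0,"rz":0},{"grip":1,"dx":0,"dy":0,"dz":-0.5,"rx":-0.6,"ry":0,"rz":0},{"grip":1,"dx":0,"dy":0,"dz":-0.8,"rx":-0.7,"ry":0,"rz":0},{"grip":1,"dx":0,"dy":0,"dz":-1,"rx":-0.7,"ry":0,"rz":0},{"grip":1,"dx":0,"dy":0,"dz":-1,"rx":-0.7,"ry":0,"rz":0},{"grip":1,"dx":0,"dy":0,"dz":-1,"rx":0,"ry":0,"rz":0},{"grip":1,"dx":0,"dy":0.8,"dz":-1,"rx":0,"ry":0,"rz":0},{"grip":1,"dx":0.5,"dy":1,"dz":-1,"rx":0,"ry":0,"rz":0},{"grip":1,"dx":1,"dy":1,"dz":0,"rx":0,"ry":0,"rz":0},{"grip":1,"dx":1,"dy":1,"dz":0,"rx":0,"ry":0,"rz":0}]'; python3 st.py
python3 - <<'E'
from h import *
for n,w in(('top',(160,280,180,340)),('side',(90,230,180,360))):
    b=snap(n,n+'10f.png');y0,y1,x0,x1=w
    f=np.clip(b['frame'][y0:y1,x0:x1]*1.7,0,255).astype('uint8')
    cv2.imwrite(f'pics/{n}10.png',cv2.resize(f,None,fx=4,fy=4,interpolation=cv2.INTER_CUBIC)[:,:,::-1])
E
```

```text
time: 16.9
tool_pos: [0.4031, 0.2972, 0.2935]
ee_rot: [-3.093, 0.338, -2.959]
wrist_force: [-0.2, 0.7, -0.4]
width: 0.094
phi,ry,rz [-0.8  0.3  1.3]
axis in tool mm [-63.5 -99.3 129. ] F tool [0.2 0.7 0.3] T tool [-0.06  0.17  0.01] w 0.09401462388424149 t 16.9 q [ 0.67 -0.24  1.5  -0.2   1.61 -1.11]
```

View pics/side10.png

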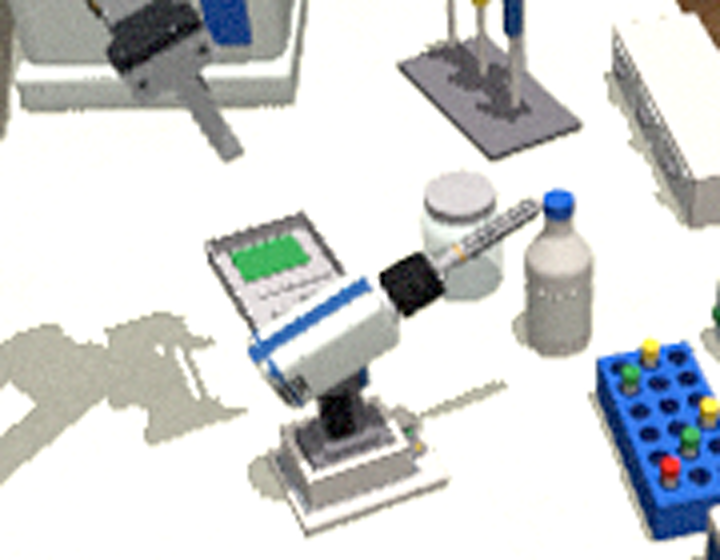

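View pics/top10.png

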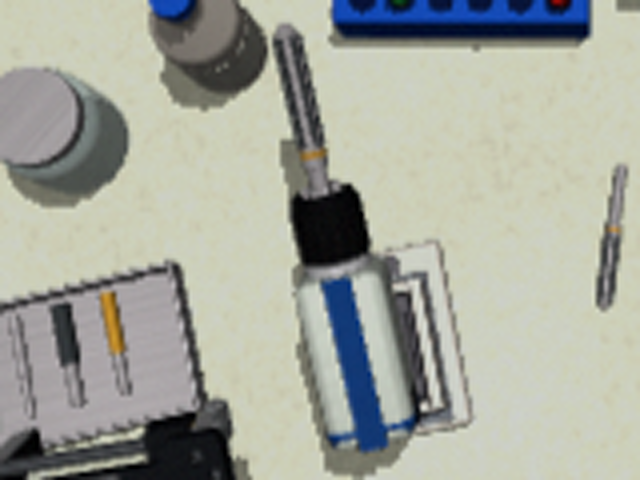

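```bash
python3 - <<'E'
from h import *
a=snap('side');b=snap('top')
print(proj(a,DR+RD@np.array([.207,0,0]))[0],proj(b,DR+RD@np.array([.207,0,0]))[0], 'obs',(180+537/4,90+203/4),(180+285/4,160+30/4))
print('bit',[ (x['pixel'],x['score']) for x in spotter.place_of(a,'bit_tip')[:3]],[ (x['pixel'],x['score']) for x in spotter.place_of(b,'bit_tip')[:3]])
print(tri((a,b),((180+537/4,90+203/4),(180+285/4,160+30/4))),DR+RD@np.array([.207,0,0]))
E
```

```text
[315.45669616 139.62788929] [251.21067381 165.83362175] obs (314.25, 140.75) (251.25, 167.5)
bit [([214.9, 274.6], 0.66), ([286.5, 239.1], 0.55), ([315.7, 139.6], 0.43)] [([248.0, 167.4], 0.83), ([362.5, 318.0], 0.77), ([260.1, 213.0], 0.67)]
(array([0.63615141, 0.23729118, 0.23626281]), np.float64(0.15484861937625283)) [0.63961184 0.23670651 0.24044983]
```

```bash
python3 - <<'E'
from h import *
plan(*drillpose((.020,0,-.045),0,.09),5)
E
```

```text
t 17.2 tcp [0.4044 0.2964 0.2933] F [-0.1 -0.   0.5] T [-0.01  0.19 -0.02] w 0.0941 q [ 0.67 -0.24  1.5  -0.2   1.61 -1.11]
total rot(5deg) [ 0.14 -0.07 -0.26] shift now-axes(25mm) [-0.13 -3.96  3.36]
per row rot [ 0.03 -0.01 -0.05]
0 [-0.03 -0.79  0.67]
1 [-0.02 -0.79  0.67]
2 [-0.02 -0.79  0.68]
3 [-0.01 -0.79  0.68]
4 [-0.01 -0.79  0.68]
```

```bash
python3 -m inch '[{"grip":1,"dx":0,"dy":-1,"dz":0,"rx":0.05,"ry":0,"rz":-0.1},{"grip":1,"dx":-0.05,"dy":-1,"dz":0,"rx":0.05,"ry":0,"rz":-0.1},{"grip":1,"dx":-0.05,"dy":-1,"dz":0.5,"rx":0.05,"ry":-0.05,"rz":-0.1},{"grip":1,"dx":0,"dy":-1,"dz":1,"rx":0,"ry":0,"rz":0},{"grip":1,"dx":0,"dy":0,"dz":1,"rx":0,"ry":0,"rz":0},{"grip":1,"dx":0,"dy":0,"dz":1,"rx":0,"ry":0,"rz":0},{"grip":1,"dx":0,"dy":0,"dz":0,"rx":0,"ry":0,"rz":0}]'
python3 - <<'E'
from h import *
plan(*drillpose((.020,0,-.045),0,.0),5)
for n,w in(('top',(160,280,180,340)),('side',(90,230,180,360))):
    b=snap(n);y0,y1,x0,x1=w
    f=np.clip(b['frame'][y0:y1,x0:x1]*1.7,0,255).astype('uint8')
    cv2.imwrite(f'pics/{n}11.png',cv2.resize(f,None,fx=4,fy=4,interpolation=cv2.INTER_CUBIC)[:,:,::-1])
E
```

```text
time: 18.08
tool_pos: [0.4618, 0.1879, 0.2182]
ee_rot: [-3.068, 0.345, -2.944]
wrist_force: [-0.5, 0.4, 0.8]
width: 0.0942
t 18.07 tcp [0.4618 0.1879 0.2182] F [-0.5  0.4  0.8] T [ 0.05  0.17 -0.07] w 0.0942 q [ 0.37 -0.3   1.69 -0.13  1.42 -1.39]
total rot(5deg) [-0.08  0.03 -0.11] shift now-axes(25mm) [0.26 0.58 3.39]
per row rot [-0.02  0.01 -0.02]
0 [0.05 0.12 0.68]
1 [0.05 0.11 0.68]
2 [0.05 0.11 0.68]
3 [0.05 0.11 0.68]
4 [0.05 0.11 0.68]
```

View pics/side11.png

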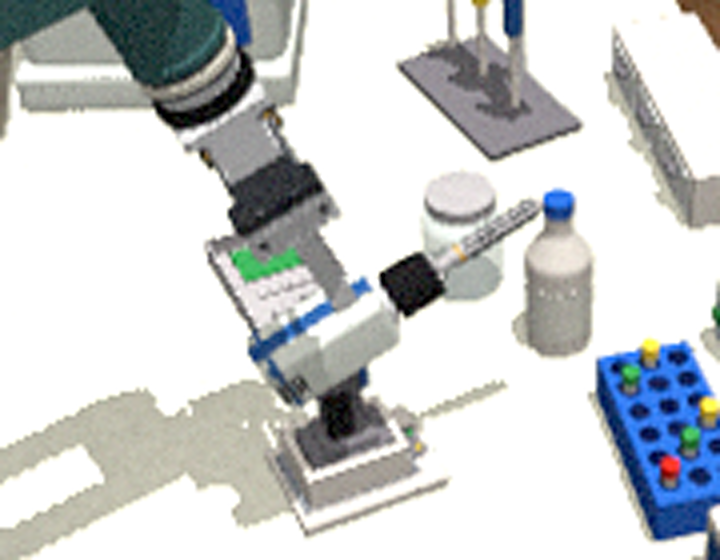

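View pics/top11.png

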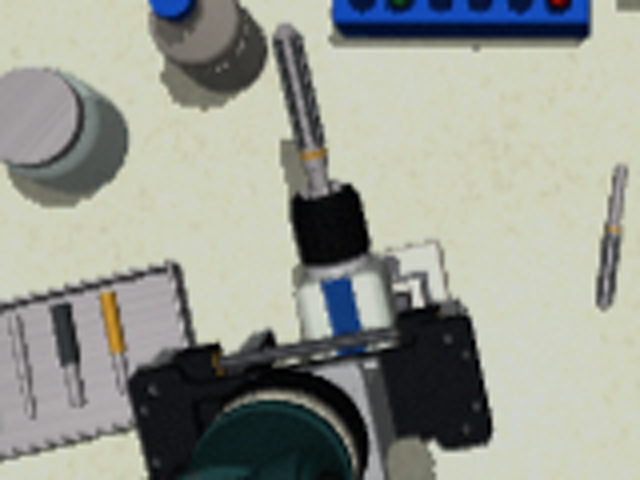

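```bash
python3 -m inch '[{"grip":1,"dx":0.26,"dy":0.58,"dz":0,"rx":-0.08,"ry":0,"rz":-0.1},{"grip":1,"dx":0,"dy":0,"dz":0,"rx":0,"ry":0,"rz":0},{"grip":1,"dx":0,"dy":0,"dz":0.8,"rx":0,"ry":0,"rz":0},{"grip":1,"dx":0,"dy":0,"dz":0.8,"rx":0,"ry":0,"rz":0}]'
python3 - <<'E'
from h import *
plan(*drillpose((.020,0,-.045),0,.0),2)
for n,w in(('side',(90,230,180,360)),):
    b=snap(n);y0,y1,x0,x1=w
    f=np.clip(b['frame'][y0:y1,x0:x1]*1.7,0,255).astype('uint8')
    cv2.imwrite(f'pics/{n}12.png',cv2.resize(f,None,fx=4,fy=4,interpolation=cv2.INTER_CUBIC)[:,:,::-1])
E
```

```text
time: 18.68
tool_pos: [0.4699, 0.2056, 0.1876]
ee_rot: [-3.075, 0.362, -2.931]
wrist_force: [0.1, -1.0, 0.7]
width: 0.094
t 18.68 tcp [0.4699 0.2056 0.1876] F [ 0.1 -1.   0.7] T [ 0.03  0.15 -0.  ] w 0.094 q [ 0.4  -0.27  1.74 -0.14  1.34 -1.36]
total rot(5deg) [0.06 0.23 0.02] shift now-axes(25mm) [ 0.32 -0.17  2.13]
per row rot [0.03 0.12 0.01]
0 [ 0.16 -0.09  1.06]
1 [ 0.15 -0.08  1.06]
```

View pics/side12.png

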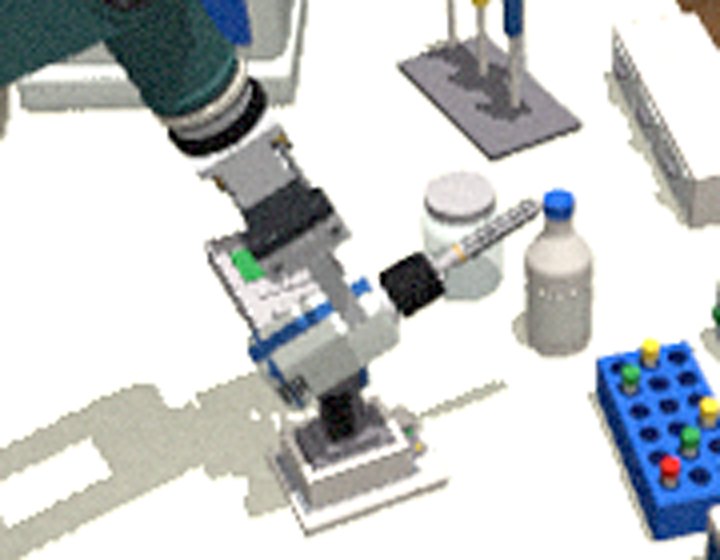

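```bash
python3 - <<'E'
from h import *
a=snap('side')
o=robot.get_obs();R=Ro.from_euler('xyz',o['ee_rot'])
for y in(-.047,-.0595):
  for z in(.014,-.016,-.026,-.036): print(y,z,((proj(a,o['tool_pos']+R.apply((0,y,z)))[0]-(180,90))*4).round())
E
```

```text
-0.047 0.014 [376. 353.]
-0.047 -0.016 [360. 329.]
-0.047 -0.026 [355. 321.]
-0.047 -0.036 [349. 313.]
-0.0595 0.014 [382. 362.]
-0.0595 -0.016 [366. 338.]
-0.0595 -0.026 [360. 330.]
-0.0595 -0.036 [355. 322.]
```

```bash
python3 -m inch '[{"grip":1,"dx":0.15,"dy":-0.08,"dz":0.3,"rx":0,"ry":0.1,"rz":0},{"grip":1,"dx":0.15,"dy":-0.08,"dz":0.6,"rx":0,"ry":0.1,"rz":0},{"grip":1,"dx":0,"dy":0,"dz":0.7,"rx":0,"ry":0,"rz":0},{"grip":0.9,"dx":0,"dy":0,"dz":0.6,"rx":0,"ry":0,"rz":0},{"grip":0.75,"dx":0,"dy":0,"dz":0,"rx":0,"ry":0,"rz":0}]'
python3 - <<'E'
from h import *
plan(*drillpose((.020,0,-.045),0,.0),2)
for n,w in(('side',(90,230,180,360)),):
    b=snap(n);y0,y1,x0,x1=w
    f=np.clip(b['frame'][y0:y1,x0:x1]*1.7,0,255).astype('uint8')
    cv2.imwrite(f'pics/{n}13.png',cv2.resize(f,None,fx=4,fy=4,interpolation=cv2.INTER_CUBIC)[:,:,::-1])
E
```

```text
time: 19.4
tool_pos: [0.4824, 0.1999, 0.1303]
ee_rot: [-3.075, 0.341, -2.932]
wrist_force: [-0.6, -0.5, 0.4]
width: 0.0779
t 19.4 tcp [0.4824 0.1999 0.1303] F [-0.6 -0.5  0.4] T [-0.01  0.11  0.01] w 0.0779 q [ 0.37 -0.22  1.8  -0.13  1.23 -1.38]
total rot(5deg) [ 0.06 -0.01  0.03] shift now-axes(25mm) [-0.08  0.01 -0.19]
per row rot [ 0.03 -0.01  0.01]
0 [-0.04  0.   -0.09]
1 [-0.04  0.   -0.09]
```

View pics/side13.png

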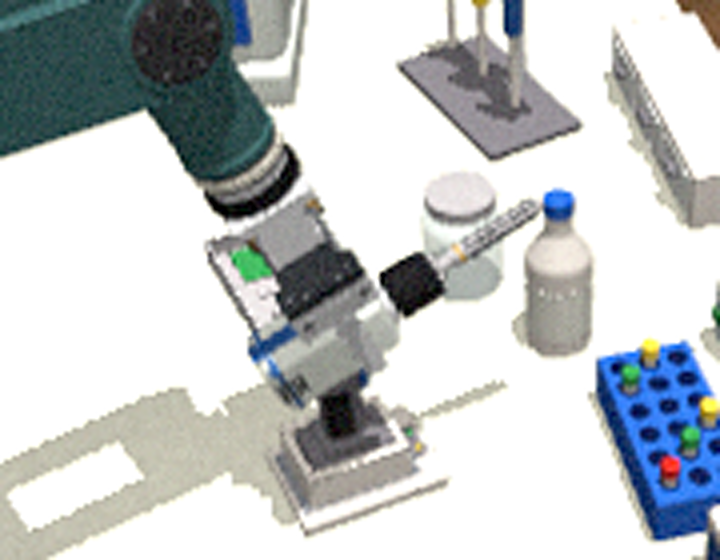

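```bash
python3 -m inch '[{"grip":0.7,"dx":-0.08,"dy":0,"dz":-0.2,"rx":0,"ry":0,"rz":0},{"grip":0.6,"dx":0,"dy":0,"dz":0,"rx":0,"ry":0,"rz":0},{"grip":0.45,"dx":0,"dy":0,"dz":0,"rx":0,"ry":0,"rz":0},{"grip":0.45,"dx":0,"dy":0,"dz":0,"rx":0,"ry":0,"rz":0},{"grip":0.45,"dx":0,"dy":0,"dz":0,"rx":0,"ry":0,"rz":0}]'
python3 - <<'E'
from h import *
plan(*drillpose((.020,0,-.045),0,.0),2)
E
```

```text
time: 20.08
tool_pos: [0.4836, 0.2014, 0.1388]
ee_rot: [-3.077, 0.346, -2.932]
wrist_force: [1.4, -0.8, -1.5]
width: 0.0581
t 20.07 tcp [0.4836 0.2014 0.1388] F [ 1.4 -0.8 -1.5] T [0.18 0.11 0.08] w 0.0581 q [ 0.37 -0.22  1.79 -0.13  1.25 -1.38]
total rot(5deg) [0.08 0.04 0.02] shift now-axes(25mm) [ 0.09 -0.02  0.11]
per row rot [0.04 0.02 0.01]
0 [ 0.04 -0.01  0.06]
1 [ 0.04 -0.01  0.06]
```

```bash
python3 -m inch '[{"grip":0.3,"dx":0,"dy":0,"dz":0,"rx":0,"ry":0,"rz":0},{"grip":0.3,"dx":0,"dy":0,"dz":0,"rx":0,"ry":0,"rz":0},{"grip":0.3,"dx":0,"dy":0,"dz":0,"rx":0,"ry":0,"rz":0}]'
python3 - <<'E'
from h import *
P,R=drillpose((.020,0,-.045),0,.0)
plan(P,R,1)
o=robot.get_obs(); R0=Ro.from_euler('xyz',o['ee_rot']); print('world up in tool',R0.inv().apply([0,0,1]).round(3))
E
```

```text
time: 20.45
tool_pos: [0.4835, 0.2013, 0.1388]
ee_rot: [-3.077, 0.346, -2.932]
wrist_force: [0.7, 0.2, -1.5]
width: 0.0581
t 20.45 tcp [0.4835 0.2013 0.1388] F [ 0.7  0.2 -1.5] T [0.26 0.17 0.07] w 0.0581 q [ 0.37 -0.22  1.79 -0.13  1.25 -1.38]
total rot(5deg) [0.08 0.04 0.02] shift now-axes(25mm) [ 0.09 -0.02  0.11]
per row rot [0.08 0.04 0.02]
0 [ 0.09 -0.02  0.11]
world up in tool [-0.339 -0.061 -0.939]
```

```bash
python3 -m inch '[{"grip":0.3,"dx":-0.1,"dy":-0.02,"dz":-0.28,"rx":0,"ry":0,"rz":0},{"grip":0.3,"dx":-0.17,"dy":-0.03,"dz":-0.47,"rx":0,"ry":0,"rz":0},{"grip":0.3,"dx":-0.17,"dy":-0.03,"dz":-0.47,"rx":0,"ry":0,"rz":0}]'
python3 st.py
python3 -m inch '[{"grip":0.3,"dx":-0.17,"dy":-0.03,"dz":-0.47,"rx":0,"ry":0,"rz":0},{"grip":0.3,"dx":-0.17,"dy":-0.03,"dz":-0.47,"rx":0,"ry":0,"rz":0},{"grip":0.3,"dx":-0.17,"dy":-0.03,"dz":-0.47,"rx":0,"ry":0,"rz":0}]'
python3 st.py
python3 - <<'E'
from h import *
for n,w in(('top',(140,290,180,340)),('side',(80,230,180,360))):
    b=snap(n);y0,y1,x0,x1=w
    f=np.clip(b['frame'][y0:y1,x0:x1]*1.7,0,255).astype('uint8')
    cv2.imwrite(f'pics/{n}14.png',cv2.resize(f,None,fx=4,fy=4,interpolation=cv2.INTER_CUBIC)[:,:,::-1])
E
```

```text
time: 20.82
tool_pos: [0.4781, 0.2017, 0.1634]
ee_rot: [-3.081, 0.328, -2.933]
wrist_force: [1.5, 3.0, -12.2]
width: 0.0574
phi,ry,rz [-0.6  0.8 -0.1]
axis in tool mm [-53.3  -0.2 -17.9] F tool [ 1.9  3.4 12.1] T tool [-0.88  0.07  0.32] w 0.05740372754960996 t 20.825 q [ 0.37 -0.23  1.74 -0.12  1.32 -1.39]
time: 21.2
tool_pos: [0.478, 0.1998, 0.2033]
ee_rot: [-3.076, 0.325, -2.932]
wrist_force: [-0.3, 0.3, -9.6]
width: 0.0561
phi,ry,rz [-0.3  1.  -0.2]
axis in tool mm [-41.    4.   19.7] F tool [3.3 0.9 9. ] T tool [-0.13  0.7  -0.01] w 0.05607137703841567 t 21.2 q [ 0.37 -0.24  1.67 -0.12  1.4  -1.4 ]
```

View pics/side14.png

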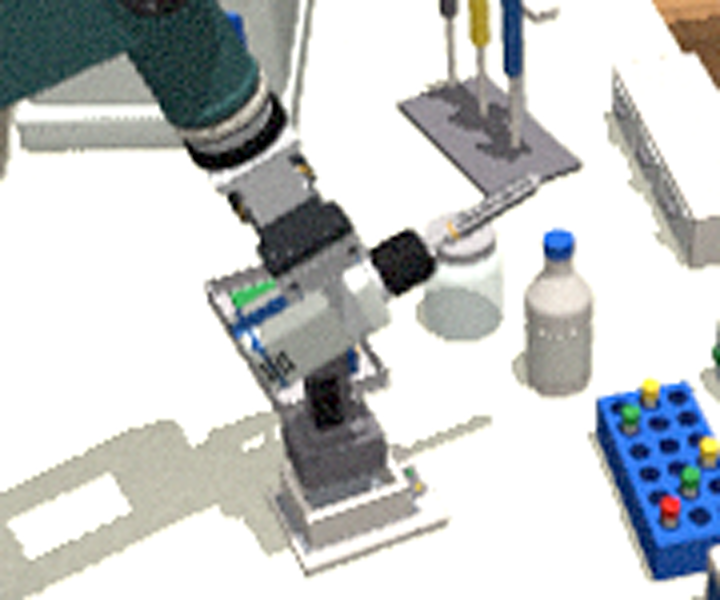

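View pics/top14.png

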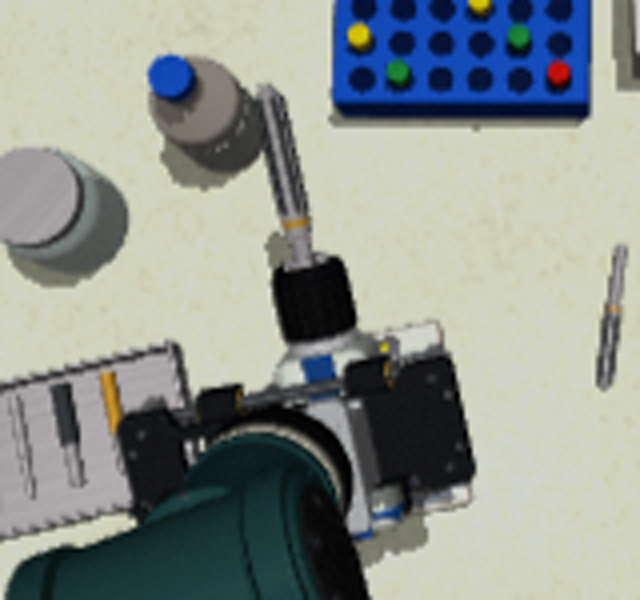

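```bash
cat > ov.py <<'E'
from h import *
b=snap('top');a=snap('side')
def T(v,X): c,s=np.cos(v[2]),np.sin(v[2]); return np.array([v[0]+c*X[0]-s*X[1],v[1]+s*X[0]+c*X[1],X[2]])
v=(.5425,-.268,np.radians(-14.5))
for p,fn,(x0,y0,x1,y1) in((b,'top0.png',(385,165,515,265)),(a,'side0.png',(275,225,385,345))):
    im=cv2.imread('pics/'+fn)[y0:y1,x0:x1]; im=np.clip(im*1.6,0,255).astype('uint8')
    s=5 ; im=cv2.resize(im,None,fx=s,fy=s,interpolation=cv2.INTER_CUBIC)
    def L(A,B,c):
        q=((proj(p,np.array([T(v,A),T(v,B)]))-(x0,y0)+.5)*s*8).round().astype(int)
        cv2.line(im,tuple(map(int,q[0])),tuple(map(int,q[1])),c,1,cv2.LINE_AA,3)
    for y in(-.019,.019): L((-.085,y,.205),(.045,y,.205),(0,0,255))
    for y in(-.141,-.111,-.073,.073,.111,.141): L((-.085,y,.205),(.045,y,.205),(0,0,255))
    L((.045,-.019,.205),(.045,.019,.205),(0,0,255)); L((.08,-.141,.205),(.08,.141,.205),(0,0,255)); L((-.085,-.141,.211),(-.085,.141,.211),(255,0,0)); L((-.085,-.141,.197),(-.085,.141,.197),(0,160,0))
    cv2.imwrite('pics/ov_'+fn,im)
E
python3 ov.py
```

```text
(no output)
```

View pics/ov_top0.png

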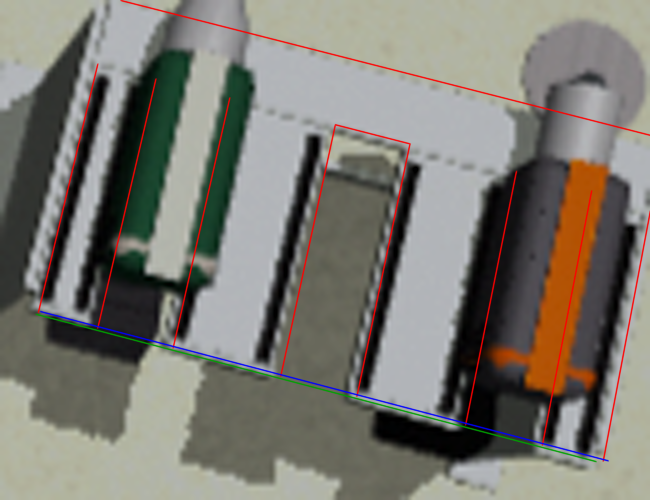

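View pics/ov_side0.png

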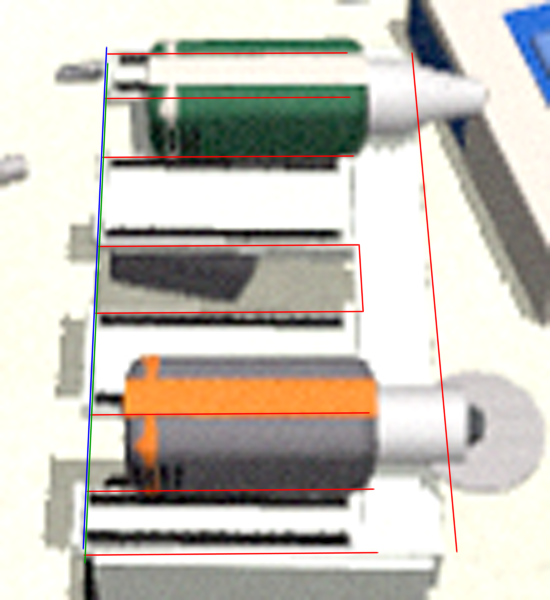

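```bash
cat >> h.py <<'E'
RK=np.array([.542,-.2685]); RY=np.radians(-14.5)
def rackpose(x,y,oz,off=(.022,0,-.042)):
    Rz=Ro.from_euler('z',RY).as_matrix(); R=Rz@Ro.from_euler('y',180,degrees=True).as_matrix()
    return np.array([RK[0],RK[1],oz])+Rz@np.array([x,y,0])+Rz@np.array(off),R
E
python3 -m inch '[{"grip":0.3,"dx":-0.3,"dy":-0.03,"dz":-0.8,"rx":0,"ry":0,"rz":0},{"grip":0.3,"dx":-0.3,"dy":-0.03,"dz":-0.9,"rx":0,"ry":0,"rz":0},{"grip":0.3,"dx":-0.3,"dy":-0.03,"dz":-0.9,"rx":0,"ry":0,"rz":0},{"grip":0.3,"dx":-0.3,"dy":-0.03,"dz":-0.9,"rx":0,"ry":0,"rz":0}]'
python3 - <<'E'
from h import *
P,R=rackpose(-.18,0,.34); print(P); plan(P,R,24)
E
```

```text
time: 21.9
tool_pos: [0.4746, 0.2013, 0.289]
ee_rot: [-3.074, 0.309, -2.932]
wrist_force: [0.5, -0.0, -9.0]
width: 0.0561
[ 0.38903267 -0.22893996  0.298     ]
t 21.9 tcp [0.4746 0.2013 0.289 ] F [ 0.5 -0.  -9. ] T [ 0.08  0.67 -0.02] w 0.0561 q [ 0.38 -0.22  1.48 -0.12  1.59 -1.41]
total rot(5deg) [0.06 3.65 5.14] shift now-axes(25mm) [  6.49 -16.25  -1.35]
per row rot [0.   0.15 0.21]
0 [ 0.27 -0.68 -0.06]
1 [ 0.26 -0.68 -0.05]
2 [ 0.25 -0.69 -0.05]
3 [ 0.23 -0.69 -0.05]
4 [ 0.22 -0.7  -0.04]
5 [ 0.21 -0.7  -0.04]
6 [ 0.2  -0.7  -0.04]
7 [ 0.18 -0.71 -0.03]
8 [ 0.17 -0.71 -0.03]
9 [ 0.16 -0.71 -0.03]
10 [ 0.15 -0.72 -0.03]
11 [ 0.13 -0.72 -0.02]
12 [ 0.12 -0.72 -0.02]
13 [ 0.11 -0.72 -0.02]
14 [ 0.09 -0.73 -0.02]
15 [ 0.08 -0.73 -0.02]
16 [ 0.07 -0.73 -0.02]
17 [ 0.05 -0.73 -0.02]
18 [ 0.04 -0.73 -0.02]
19 [ 0.03 -0.73 -0.02]
20 [ 0.01 -0.73 -0.01]
21 [-0.   -0.73 -0.01]
22 [-0.01 -0.73 -0.01]
23 [-0.03 -0.73 -0.01]
```

```bash
python3 -m inch '[{"grip":0.3,"dx":0.3,"dy":-0.4,"dz":-0.2,"rx":0,"ry":0.1,"rz":0.15},{"grip":0.3,"dx":0.3,"dy":-0.7,"dz":-0.2,"rx":0,"ry":0.16,"rz":0.22},{"grip":0.3,"dx":0.3,"dy":-0.7,"dz":-0.1,"rx":0,"ry":0.16,"rz":0.22},{"grip":0.3,"dx":0.3,"dy":-0.7,"dz":-0.1,"rx":0,"ry":0.16,"rz":0.22},{"grip":0.3,"dx":0.3,"dy":-0.7,"dz":-0.1,"rx":0,"ry":0.16,"rz":0.22},{"grip":0.3,"dx":0.3,"dy":-0.7,"dz":-0.1,"rx":0,"ry":0.16,"rz":0.22},{"grip":0.3,"dx":0.3,"dy":-0.7,"dz":-0.1,"rx":0,"ry":0.16,"rz":0.22},{"grip":0.3,"dx":0.3,"dy":-0.7,"dz":0,"rx":0,"ry":0.16,"rz":0.22},{"grip":0.3,"dx":0.3,"dy":-0.7,"dz":0,"rx":0,"ry":0.16,"rz":0.22},{"grip":0.3,"dx":0.2,"dy":-0.7,"dz":0,"rx":0,"ry":0.16,"rz":0.22},{"grip":0.3,"dx":0.2,"dy":-0.7,"dz":0,"rx":0,"ry":0.16,"rz":0.22},{"grip":0.3,"dx":0.2,"dy":-0.7,"dz":0,"rx":0,"ry":0.16,"rz":0.22}]'
python3 - <<'E'
from h import *
P,R=rackpose(-.18,0,.34); print(P); plan(P,R,12)
E
```

```text
time: 23.4
tool_pos: [0.3917, -0.0237, 0.2837]
ee_rot: [-3.116, 0.124, 3.098]
wrist_force: [0.2, -0.7, -9.5]
width: 0.0558
[ 0.38903267 -0.22893996  0.298     ]
t 23.4 tcp [ 0.3917 -0.0237  0.2837] F [ 0.2 -0.7 -9.5] T [0.07 0.26 0.01] w 0.0558 q [-0.2  -0.37  1.57 -0.01  1.81 -1.73]
total rot(5deg) [-0.14  1.45  2.38] shift now-axes(25mm) [-0.32 -8.22 -0.32]
per row rot [-0.01  0.12  0.2 ]
0 [-0.03 -0.68 -0.03]
1 [-0.04 -0.68 -0.03]
2 [-0.05 -0.68 -0.03]
3 [-0.06 -0.68 -0.03]
4 [-0.07 -0.68 -0.03]
5 [-0.08 -0.68 -0.03]
6 [-0.1  -0.68 -0.04]
7 [-0.11 -0.68 -0.04]
8 [-0.12 -0.67 -0.04]
9 [-0.13 -0.67 -0.04]
10 [-0.14 -0.67 -0.04]
11 [-0.15 -0.67 -0.05]
```

```bash
python3 -m inch '[{"grip":0.3,"dx":0,"dy":-0.7,"dz":-0.15,"rx":0,"ry":0.12,"rz":0.2},{"grip":0.3,"dx":0,"dy":-0.7,"dz":-0.15,"rx":0,"ry":0.12,"rz":0.2},{"grip":0.3,"dx":-0.05,"dy":-0.7,"dz":-0.1,"rx":0,"ry":0.12,"rz":0.2},{"grip":0.3,"dx":-0.05,"dy":-0.7,"dz":-0.1,"rx":0,"ry":0.12,"rz":0.2},{"grip":0.3,"dx":-0.05,"dy":-0.7,"dz":-0.05,"rx":0,"ry":0.12,"rz":0.2},{"grip":0.3,"dx":-0.1,"dy":-0.7,"dz":-0.05,"rx":0,"ry":0.12,"rz":0.2},{"grip":0.3,"dx":-0.1,"dy":-0.7,"dz":0,"rx":0,"ry":0.12,"rz":0.2},{"grip":0.3,"dx":-0.1,"dy":-0.7,"dz":0,"rx":0,"ry":0.12,"rz":0.2},{"grip":0.3,"dx":-0.1,"dy":-0.7,"dz":0,"rx":0,"ry":0.12,"rz":0.2},{"grip":0.3,"dx":-0.1,"dy":-0.7,"dz":0,"rx":0,"ry":0.12,"rz":0.2},{"grip":0.3,"dx":-0.1,"dy":-0.6,"dz":0,"rx":0,"ry":0.1,"rz":0.2},{"grip":0.3,"dx":0,"dy":0,"dz":0,"rx":0,"ry":0,"rz":0}]'
python3 - <<'E'
from h import *
P,R=rackpose(-.18,0,.34); print(P); plan(P,R,1)
for n,w in(('top',(130,330,330,560)),('side',(130,380,200,430))):
    b=snap(n);y0,y1,x0,x1=w
    f=np.clip(b['frame'][y0:y1,x0:x1]*1.7,0,255).astype('uint8')
    cv2.imwrite(f'pics/{n}15.png',cv2.resize(f,None,fx=3 if n=='top' else 2.4,fy=3 if n=='top' else 2.4,interpolation=cv2.INTER_CUBIC)[:,:,::-1])
E
```

```text
time: 24.9
tool_pos: [0.3717, -0.2289, 0.2922]
ee_rot: [-3.12, -0.001, 2.88]
wrist_force: [0.2, 0.5, -9.8]
width: 0.056
[ 0.38903267 -0.22893996  0.298     ]
t 24.9 tcp [ 0.3717 -0.2289  0.2922] F [ 0.2  0.5 -9.8] T [ 0.06 -0.05  0.04] w 0.056 q [-0.66 -0.16  1.39 -0.02  1.91 -1.98]
total rot(5deg) [-0.24 -0.01 -0.1 ] shift now-axes(25mm) [-0.67  0.17 -0.24]
per row rot [-0.24 -0.01 -0.1 ]
0 [-0.67  0.17 -0.24]
```

View pics/top15.png

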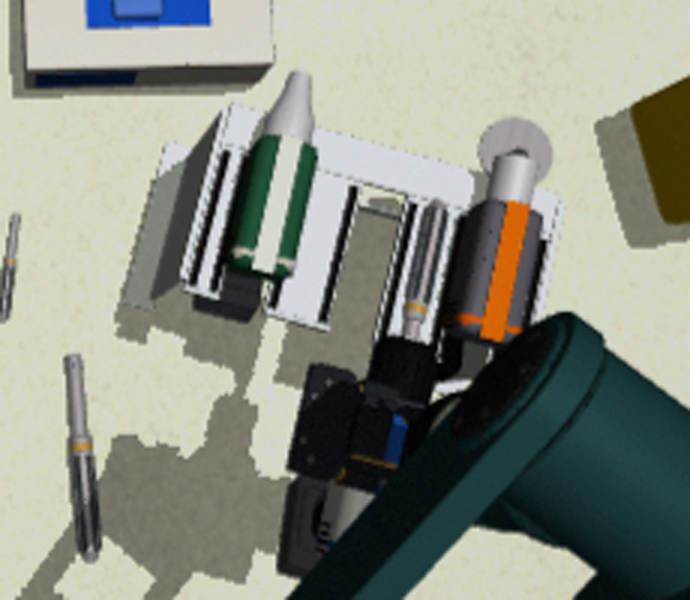

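View pics/side15.png

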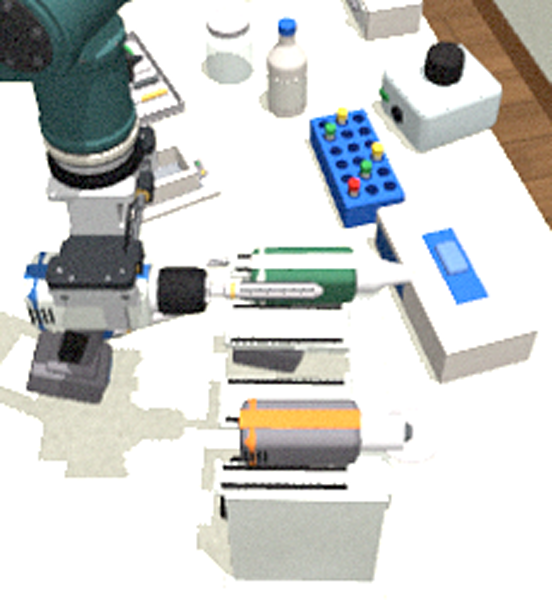

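```bash
cat > chk.py <<'E'
from h import *
def pred(pts,off=(.022,0,-.042)):
    o=robot.get_obs();Rt=Ro.from_euler('xyz',o['ee_rot']).as_matrix();Rd=Rt@Ro.from_euler('y',180,degrees=True).as_matrix().T
    O=o['tool_pos']-Rd@np.array(off); return O,Rd,[O+Rd@np.array(p) for p in pts]
E
python3 - <<'E'
from chk import *
a=snap('side');b=snap('top')
O,Rd,P=pred([(.207,0,0),(.117,0,0)])
print('O',O,'yaw',np.degrees(np.arctan2(Rd[1,0],Rd[0,0])))
for X,(u,w) in zip(P,(((334.2,250.8),(475.3,198.3)),((296.2,250.8),(467.3,232.3)))):
    t,e=tri((a,b),(u,w)); print('pred',X.round(4),'tri',t.round(4),round(e,2),'in drill',(Rd.T@(t-O)).round(4)); print(proj(a,X)[0].round(1),proj(b,X)[0].round(1))
E
```

```text
O [ 0.3508451  -0.22078337  0.33478605] yaw -14.84552172465707
pred [ 0.5509 -0.2738  0.3348] tri [ 0.5496 -0.2742  0.3297] 1.15 in drill [ 0.2058 -0.0006 -0.0051]
[333.7 249.5] [476.  196.1]
pred [ 0.4639 -0.2508  0.3348] tri [ 0.4716 -0.2523  0.3299] 0.49 in drill [ 0.1249  0.0005 -0.0049]
[293.  249.5] [467.5 236.2]
```

```bash
sed -i 's/off=(.022,0,-.042)/off=(.022,0,-.037)/' h.py chk.py; python3 - <<'E'
from h import *
P,R=rackpose(-.17,0,.255); print(P); plan(P,R,5)
E
```

```text
[ 0.39871415 -0.23144376  0.218     ]
t 25.1 tcp [ 0.3719 -0.2273  0.2928] F [-0.1 -0.2 -9.7] T [ 0.03 -0.06 -0.05] w 0.0562 q [-0.66 -0.17  1.39 -0.02  1.91 -1.98]
total rot(5deg) [-0.24 -0.   -0.07] shift now-axes(25mm) [-1.08  0.18  2.99]
per row rot [-0.05 -0.   -0.01]
0 [-0.22  0.04  0.6 ]
1 [-0.22  0.03  0.6 ]
2 [-0.22  0.03  0.6 ]
3 [-0.22  0.03  0.6 ]
4 [-0.22  0.02  0.6 ]
```

```bash
python3 -m inch '[{"grip":0.3,"dx":0,"dy":0.04,"dz":0.5,"rx":-0.06,"ry":0,"rz":-0.02},{"grip":0.3,"dx":-0.2,"dy":0.04,"dz":0.6,"rx":-0.06,"ry":0,"rz":-0.02},{"grip":0.3,"dx":-0.2,"dy":0.04,"dz":0.6,"rx":-0.06,"ry":0,"rz":-0.02},{"grip":0.3,"dx":-0.2,"dy":0.03,"dz":0.6,"rx":-0.06,"ry":0,"rz":-0.02},{"grip":0.3,"dx":-0.2,"dy":0.03,"dz":0.4,"rx":-0.05,"ry":0,"rz":0},{"grip":0.3,"dx":0,"dy":0,"dz":0.2,"rx":0,"ry":0,"rz":0},{"grip":0.3,"dx":0,"dy":0,"dz":0,"rx":0,"ry":0,"rz":0}]'
python3 - <<'E'
from h import *
P,R=rackpose(-.17,0,.255); plan(P,R,1)
P,R=rackpose(0,0,.25); plan(P,R,8)
E
```

```text
time: 25.98
tool_pos: [0.3934, -0.2269, 0.2132]
ee_rot: [3.134, -0.003, 2.892]
wrist_force: [-0.9, -0.9, -8.7]
width: 0.0558
t 25.98 tcp [ 0.3934 -0.2269  0.2132] F [-0.9 -0.9 -8.7] T [-0.03  0.    0.04] w 0.0558 q [-0.65 -0.13  1.52  0.01  1.76 -1.97]
total rot(5deg) [ 0.08 -0.03  0.05] shift now-axes(25mm) [-0.25 -0.12 -0.19]
per row rot [ 0.08 -0.03  0.05]
0 [-0.25 -0.12 -0.19]
t 25.98 tcp [ 0.3934 -0.2269  0.2132] F [-0.9 -0.9 -8.7] T [-0.03  0.    0.04] w 0.0558 q [-0.65 -0.13  1.52  0.01  1.76 -1.97]
total rot(5deg) [ 0.08 -0.03  0.05] shift now-axes(25mm) [-7.05 -0.15 -0.01]
per row rot [ 0.01 -0.    0.01]
0 [-0.88 -0.02 -0.  ]
1 [-0.88 -0.02 -0.  ]
2 [-0.88 -0.02 -0.  ]
3 [-0.88 -0.02 -0.  ]
4 [-0.88 -0.02 -0.  ]
5 [-0.88 -0.02  0.  ]
6 [-0.88 -0.02  0.  ]
7 [-0.88 -0.02  0.  ]
```

```bash
python3 -m inch '[{"grip":0.3,"dx":-0.3,"dy":-0.12,"dz":-0.1,"rx":0.08,"ry":-0.03,"rz":0.05},{"grip":0.3,"dx":-0.5,"dy":-0.02,"dz":0,"rx":0,"ry":0,"rz":0},{"grip":0.3,"dx":-0.5,"dy":0,"dz":0,"rx":0,"ry":0,"rz":0},{"grip":0.3,"dx":-0.5,"dy":0,"dz":0,"rx":0,"ry":0,"rz":0},{"grip":0.3,"dx":0,"dy":0,"dz":0,"rx":0,"ry":0,"rz":0}]'
python3 - <<'E'
from chk import *
P,R=rackpose(0,0,.25); plan(P,R,1)
for n,w in(('top',(160,300,390,530)),('side',(200,360,220,400))):
    b=snap(n);y0,y1,x0,x1=w
    f=np.clip(b['frame'][y0:y1,x0:x1]*1.7,0,255).astype('uint8')
    cv2.imwrite(f'pics/{n}16.png',cv2.resize(f,None,fx=4,fy=4,interpolation=cv2.INTER_CUBIC)[:,:,::-1])
    O,Rd,Q=pred([(.207,0,0),(.117,0,0)]); print([((proj(b,q)[0]-(x0,y0))*4).round() for q in Q])
E
```

```text
time: 26.6
tool_pos: [0.4408, -0.2436, 0.218]
ee_rot: [-3.14, 0.005, 2.888]
wrist_force: [-0.8, -0.6, -9.3]
width: 0.056
t 26.6 tcp [ 0.4408 -0.2436  0.218 ] F [-0.8 -0.6 -9.3] T [-0.01  0.06  0.  ] w 0.056 q [-0.62 -0.02  1.41 -0.    1.75 -1.93]
total rot(5deg) [-0.02  0.05 -0.01] shift now-axes(25mm) [-5.05  0.05  0.22]
per row rot [-0.02  0.05 -0.01]
0 [-5.05  0.05  0.22]
[array([317.,  55.]), array([287., 199.])]
[array([569., 276.]), array([417., 277.])]
```

View pics/top16.png

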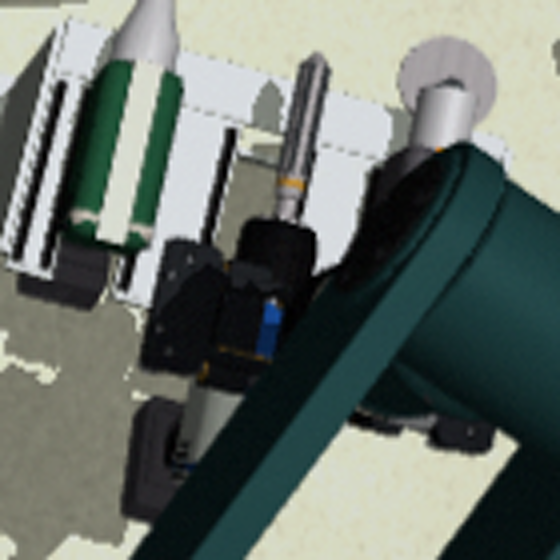

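View pics/side16.png

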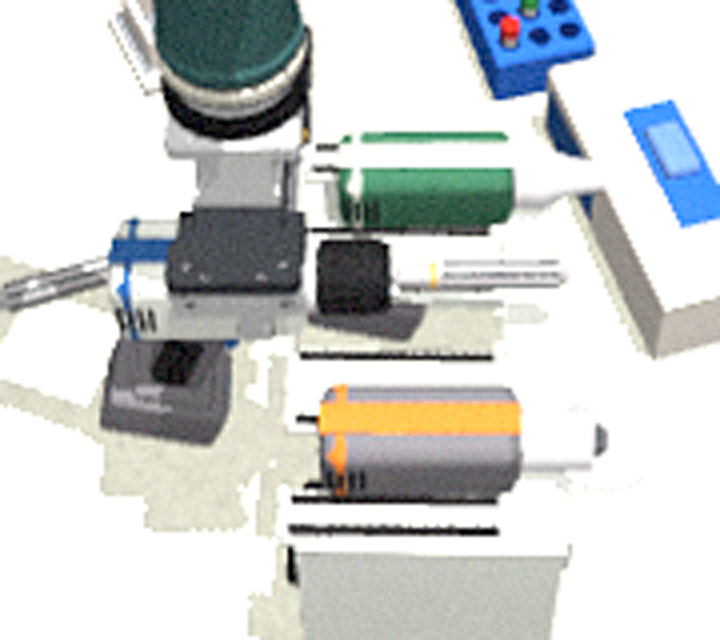

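```bash
python3 -m inch '[{"grip":0.3,"dx":-0.5,"dy":0,"dz":0.03,"rx":0,"ry":0.02,"rz":0},{"grip":0.3,"dx":-0.5,"dy":0,"dz":0.03,"rx":0,"ry":0.02,"rz":0},{"grip":0.3,"dx":-0.5,"dy":0,"dz":0.02,"rx":0,"ry":0,"rz":0},{"grip":0.3,"dx":-0.5,"dy":0,"dz":0,"rx":0,"ry":0,"rz":0},{"grip":0.3,"dx":-0.3,"dy":0,"dz":0,"rx":0,"ry":0,"rz":0}]'
python3 - <<'E'
from chk import *
P,R=rackpose(0,0,.25); plan(P,R,1)
E
python3 -m inch '[{"grip":0.3,"dx":-0.4,"dy":0,"dz":0,"rx":0,"ry":0,"rz":0},{"grip":0.3,"dx":-0.4,"dy":0,"dz":0,"rx":0,"ry":0,"rz":0},{"grip":0.3,"dx":-0.4,"dy":0,"dz":0,"rx":0,"ry":0,"rz":0}]'
python3 - <<'E'
from chk import *
P,R=rackpose(0,0,.25); plan(P,R,1)
E
```

```text
time: 27.32
tool_pos: [0.4989, -0.2583, 0.2155]
ee_rot: [-3.141, -0.0, 2.887]
wrist_force: [-0.2, -1.1, -9.1]
width: 0.0558
t 27.32 tcp [ 0.4989 -0.2583  0.2155] F [-0.2 -1.1 -9.1] T [ 0.01 -0.02 -0.04] w 0.0558 q [-0.58  0.11  1.28 -0.    1.76 -1.89]
total rot(5deg) [-0.01 -0.   -0.01] shift now-axes(25mm) [-2.65  0.04  0.1 ]
per row rot [-0.01 -0.   -0.01]
0 [-2.65  0.04  0.1 ]
time: 27.7
tool_pos: [0.5299, -0.2666, 0.2153]
ee_rot: [-3.14, -0.001, 2.887]
wrist_force: [1.1, 0.7, -8.6]
width: 0.0561
t 27.7 tcp [ 0.5299 -0.2666  0.2153] F [ 1.1  0.7 -8.6] T [-0.03 -0.03  0.04] w 0.0561 q [-0.56  0.18  1.2  -0.    1.76 -1.88]
total rot(5deg) [-0.01 -0.01 -0.02] shift now-axes(25mm) [-1.37  0.05  0.09]
per row rot [-0.01 -0.01 -0.02]
0 [-1.37  0.05  0.09]
```

```bash
python3 -m inch '[{"grip":0.3,"dx":-0.4,"dy":0.02,"dz":0,"rx":0,"ry":0,"rz":0},{"grip":0.3,"dx":-0.4,"dy":0.02,"dz":0,"rx":0,"ry":0,"rz":0},{"grip":0.3,"dx":-0.4,"dy":0,"dz":0,"rx":0,"ry":0,"rz":0},{"grip":0.3,"dx":-0.15,"dy":0,"dz":0,"rx":0,"ry":0,"rz":0},{"grip":0.3,"dx":0,"dy":0,"dz":0,"rx":0,"ry":0,"rz":0}]'
python3 - <<'E'
from chk import *
P,R=rackpose(0,0,.25); plan(P,R,1)
for n,w in(('top',(160,300,390,530)),('side',(200,360,220,400))):
    b=snap(n);y0,y1,x0,x1=w
    f=np.clip(b['frame'][y0:y1,x0:x1]*1.7,0,255).astype('uint8')
    cv2.imwrite(f'pics/{n}17.png',cv2.resize(f,None,fx=4,fy=4,interpolation=cv2.INTER_CUBIC)[:,:,::-1])
    O,Rd,Q=pred([(.207,0,0),(.117,0,0)]); print([((proj(b,q)[0]-(x0,y0))*4).round() for q in Q])
E
```

```text
time: 28.32
tool_pos: [0.5659, -0.2751, 0.2147]
ee_rot: [-3.14, -0.001, 2.887]
wrist_force: [-0.8, -1.0, -9.5]
width: 0.0559
t 28.32 tcp [ 0.5659 -0.2751  0.2147] F [-0.8 -1.  -9.5] T [ 0.02  0.05 -0.04] w 0.0559 q [-0.54  0.26  1.1  -0.    1.78 -1.86]
total rot(5deg) [-0.02 -0.01 -0.02] shift now-axes(25mm) [0.11 0.02 0.07]
per row rot [-0.02 -0.01 -0.02]
0 [0.11 0.02 0.07]
[array([ 356., -142.]), array([327.,  -5.])]
[array([786., 277.]), array([635., 278.])]
```

View pics/top17.png

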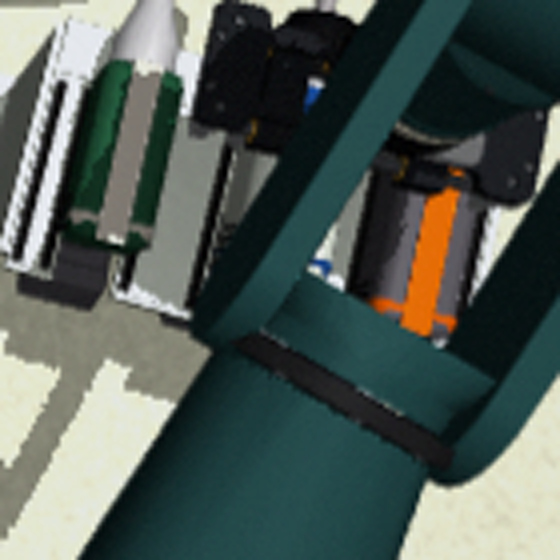

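View pics/side17.png

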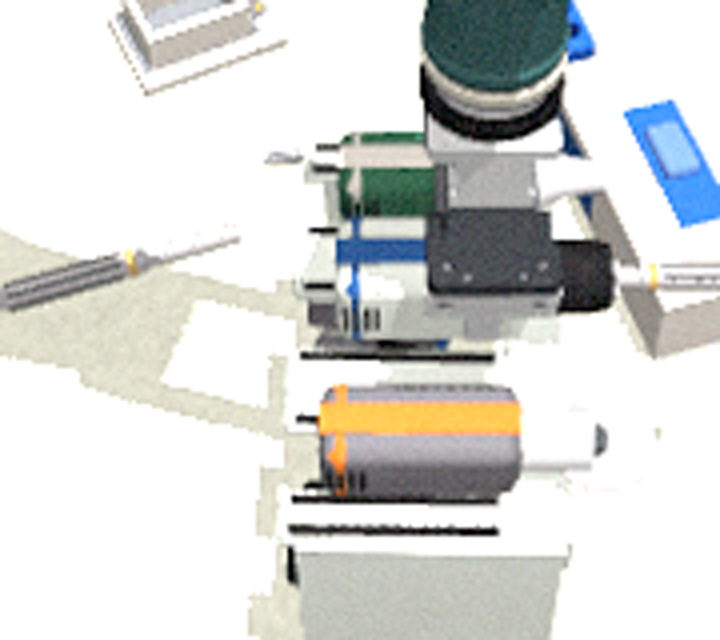

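```bash
python3 -m inch '[{"grip":0.3,"dx":0.1,"dy":0.02,"dz":0.2,"rx":0,"ry":0,"rz":0},{"grip":0.3,"dx":0,"dy":0,"dz":0.2,"rx":0,"ry":0,"rz":0},{"grip":0.3,"dx":0,"dy":0,"dz":0.15,"rx":0,"ry":0,"rz":0},{"grip":0.3,"dx":0,"dy":0,"dz":0,"rx":0,"ry":0,"rz":0}]'
python3 - <<'E'
from chk import *
P,R=rackpose(0,0,.233); plan(P,R,1)
E
python3 -m inch '[{"grip":0.3,"dx":0,"dy":0,"dz":0.06,"rx":0,"ry":0,"rz":0},{"grip":0.3,"dx":0,"dy":0,"dz":0.06,"rx":0,"ry":0,"rz":0}]'
```

```text
time: 28.92
tool_pos: [0.562, -0.2736, 0.2]
ee_rot: [-3.14, -0.002, 2.887]
wrist_force: [0.1, -0.0, -8.3]
width: 0.0558
t 28.93 tcp [ 0.562  -0.2736  0.2   ] F [ 0.1 -0.  -8.3] T [ 0.05 -0.02  0.02] w 0.0558 q [-0.54  0.26  1.14 -0.    1.75 -1.86]
total rot(5deg) [-0.02 -0.02 -0.02] shift now-axes(25mm) [-0.05 -0.    0.16]
per row rot [-0.02 -0.02 -0.02]
0 [-0.05 -0.    0.16]
time: 29.18
tool_pos: [0.5622, -0.2737, 0.1972]
ee_rot: [-3.14, -0.001, 2.887]
wrist_force: [1.1, -0.5, -9.3]
width: 0.0561
```

```bash
python3 -m inch '[{"grip":0.3,"dx":0,"dy":0,"dz":0.05,"rx":0,"ry":0,"rz":0},{"grip":0.3,"dx":0,"dy":0,"dz":0,"rx":0,"ry":0,"rz":0}]';python3 -m inch '[{"grip":0.3,"dx":0,"dy":0,"dz":0.06,"rx":0,"ry":0,"rz":0},{"grip":0.3,"dx":0,"dy":0,"dz":0,"rx":0,"ry":0,"rz":0}]';python3 -m inch '[{"grip":0.3,"dx":0,"dy":0,"dz":0.06,"rx":0,"ry":0,"rz":0},{"grip":0.3,"dx":0,"dy":0,"dz":0,"rx":0,"ry":0,"rz":0}]'
```

```text
time: 29.42
tool_pos: [0.5622, -0.2737, 0.1958]
ee_rot: [-3.14, -0.001, 2.887]
wrist_force: [-0.5, -1.4, -8.9]
width: 0.056
time: 29.68
tool_pos: [0.5623, -0.2737, 0.1943]
ee_rot: [-3.14, -0.001, 2.887]
wrist_force: [-0.5, 0.3, -8.5]
width: 0.0557
time: 29.92
tool_pos: [0.5623, -0.2737, 0.1927]
ee_rot: [-3.14, -0.001, 2.887]
wrist_force: [0.3, -1.0, -9.2]
width: 0.0554
```

```bash
for i in 1 2; do python3 -m inch '[{"grip":0.3,"dx":0,"dy":0,"dz":0.06,"rx":0,"ry":0,"rz":0},{"grip":0.3,"dx":0,"dy":0,"dz":0,"rx":0,"ry":0,"rz":0}]' | sed -n '2p;4p'; done
python3 - <<'E'
from h import *
b=snap('side');f=np.clip(b['frame'][240:320,270:420]*1.3,0,255).astype('uint8')
cv2.imwrite('pics/side18.png',cv2.resize(f,None,fx=5,fy=5,interpolation=cv2.INTER_CUBIC)[:,:,::-1])
E
```

```text
tool_pos: [0.5625, -0.2739, 0.1924]
wrist_force: [-0.6, 0.3, -8.3]
tool_pos: [0.5626, -0.274, 0.1924]
wrist_force: [-0.4, -0.1, -7.9]
```

View pics/side18.png

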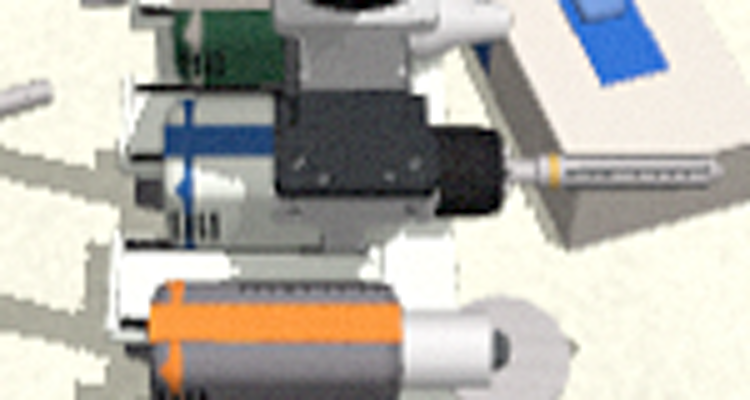

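```bash
python3 -m inch '[{"grip":0.3,"dx":0,"dy":0,"dz":0.12,"rx":0,"ry":0,"rz":0}]'; python3 st.py
```

```text
time: 30.6
tool_pos: [0.5628, -0.274, 0.1922]
ee_rot: [-3.138, 0.005, 2.887]
wrist_force: [-4.7, 2.6, 9.4]
width: 0.0557
phi,ry,rz [ 5.4 19.1 26.7]
axis in tool mm [162.3 459.8  -7.5] F tool [ 5.1  1.4 -9.4] T tool [-0.54  1.15 -0.02] w 0.055710808355966354 t 30.6 q [-0.54  0.25  1.16 -0.    1.73 -1.86]
```

```bash
python3 -m inch '[{"grip":0.3,"dx":0,"dy":0,"dz":0,"rx":0,"ry":0,"rz":0},{"grip":0.65,"dx":0,"dy":0,"dz":0,"rx":0,"ry":0,"rz":0},{"grip":0.75,"dx":0,"dy":0,"dz":0,"rx":0,"ry":0,"rz":0},{"grip":0.75,"dx":0,"dy":0,"dz":0,"rx":0,"ry":0,"rz":0}]'; python3 - <<'E'
from h import *
a=snap('side');b=snap('top')
for n,p,(y0,y1,x0,x1) in(('side',a,(240,320,270,420)),('top',b,(150,290,380,520))):
    f=np.clip(p['frame'][y0:y1,x0:x1]*1.3,0,255).astype('uint8')
    cv2.imwrite(f'pics/{n}19.png',cv2.resize(f,None,fx=4,fy=4,interpolation=cv2.INTER_CUBIC)[:,:,::-1])
E
```

```text
time: 31.1
tool_pos: [0.5651, -0.2754, 0.1959]
ee_rot: [-3.136, 0.014, 2.887]
wrist_force: [0.4, 0.0, -1.0]
width: 0.0701
```

View pics/side19.png

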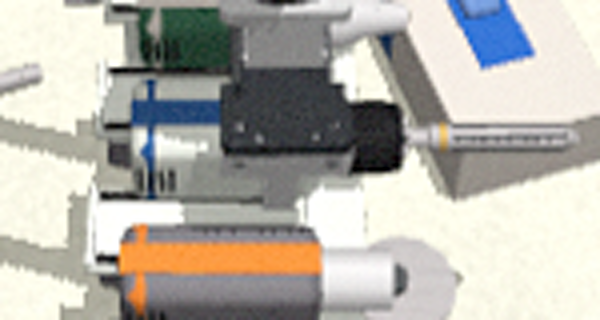

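View pics/top19.png

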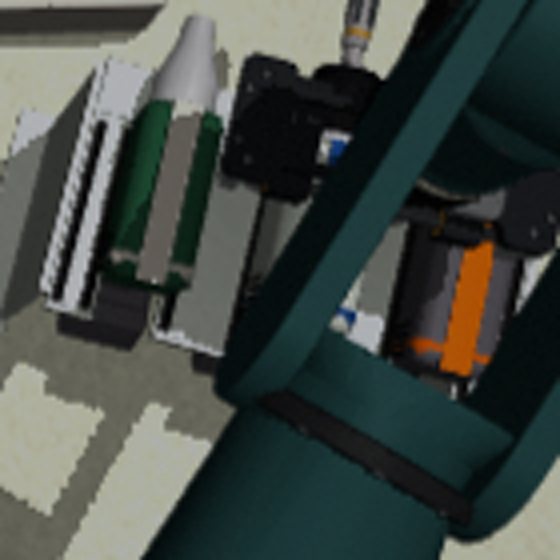

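```bash
python3 -m inch '[{"grip":0.75,"dx":0,"dy":0,"dz":-0.3,"rx":0,"ry":0,"rz":0},{"grip":0.75,"dx":0,"dy":0,"dz":-0.5,"rx":0,"ry":0,"rz":0},{"grip":0.75,"dx":0,"dy":0,"dz":-0.7,"rx":0,"ry":0,"rz":0},{"grip":0.75,"dx":0,"dy":0,"dz":-1,"rx":0,"ry":0,"rz":0},{"grip":0.75,"dx":0,"dy":0,"dz":-1,"rx":0,"ry":0,"rz":0},{"grip":0.75,"dx":0,"dy":0,"dz":-1,"rx":0,"ry":0,"rz":0},{"grip":0.75,"dx":0,"dy":0,"dz":-1,"rx":0,"ry":0,"rz":0},{"grip":0.75,"dx":0.3,"dy":0.5,"dz":-1,"rx":0,"ry":0,"rz":0},{"grip":0.75,"dx":0.8,"dy":1,"dz":-0.5,"rx":0,"ry":0,"rz":0},{"grip":0.75,"dx":1,"dy":1,"dz":0,"rx":0,"ry":0,"rz":0},{"grip":0.75,"dx":1,"dy":1,"dz":0,"rx":0,"ry":0,"rz":0},{"grip":0.75,"dx":1,"dy":1,"dz":0,"rx":0,"ry":0,"rz":0}]'
python3 -m inch '[{"grip":0.75,"dx":1,"dy":1,"dz":0,"rx":0,"ry":0,"rz":0},{"grip":0.75,"dx":1,"dy":1,"dz":0,"rx":0,"ry":0,"rz":0},{"grip":0.75,"dx":1,"dy":1,"dz":0,"rx":0,"ry":0,"rz":0},{"grip":0.75,"dx":0.5,"dy":1,"dz":0,"rx":0,"ry":0,"rz":0},{"grip":0.75,"dx":0,"dy":1,"dz":0,"rx":0,"ry":0,"rz":0},{"grip":0.75,"dx":0,"dy":1,"dz":0,"rx":0,"ry":0,"rz":0},{"grip":0.75,"dx":0,"dy":0,"dz":0,"rx":0,"ry":0,"rz":0}]'
python3 - <<'E'
from h import *
a=snap('side','sidef.png');b=snap('top','topf.png')
for n,p,(y0,y1,x0,x1) in(('side',a,(220,350,260,420)),('top',b,(140,290,360,540))):
    f=np.clip(p['frame'][y0:y1,x0:x1]*1.5,0,255).astype('uint8')
    cv2.imwrite(f'pics/{n}20.png',cv2.resize(f,None,fx=4,fy=4,interpolation=cv2.INTER_CUBIC)[:,:,::-1])
E
```

```text
time: 32.7
tool_pos: [0.4912, -0.1375, 0.3879]
ee_rot: [-3.132, 0.03, 2.883]
wrist_force: [0.0, 0.7, 0.8]
width: 0.0703
time: 33.58
tool_pos: [0.4404, 0.0368, 0.3976]
ee_rot: [-3.135, 0.051, 2.886]
wrist_force: [0.3, -0.9, 0.5]
width: 0.0707
```

View pics/side20.png

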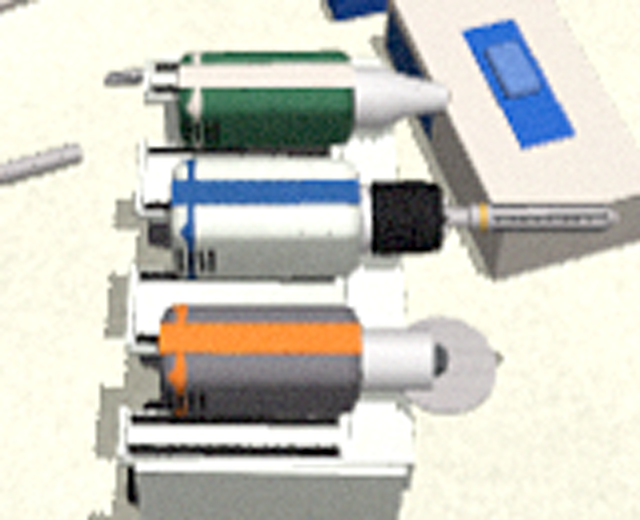

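View pics/top20.png

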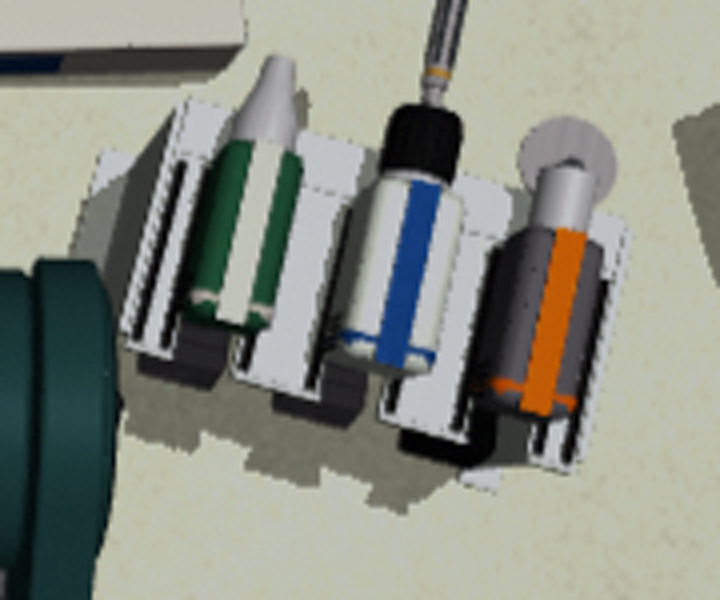

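View pics/sidef.png

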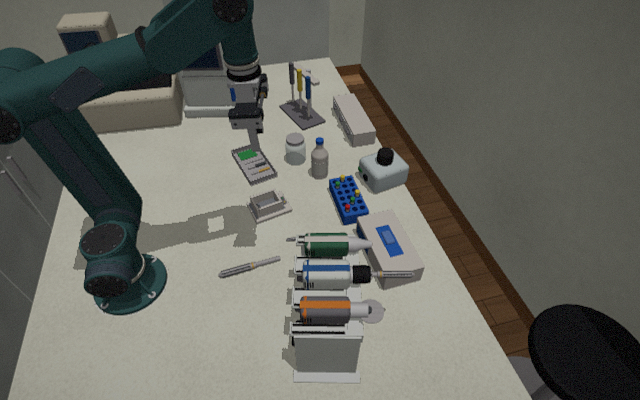

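```bash
python3 - <<'E'
from h import *
a=snap('side');b=snap('top')
A=spotter.place_of(a,'barrel_under');B=spotter.place_of(b,'barrel_under')
for q in('drill','barrel_under','chuck'):
    A=spotter.place_of(a,q);B=spotter.place_of(b,q)
    if A and B:
        x,e=tri((a,b),(A[0]['pixel'],B[0]['pixel'])); c,s=np.cos(RY),np.sin(RY);d=x[:2]-RK; print(q,x.round(3),round(e,1),'rack xy',round(c*d[0]+s*d[1],4),round(-s*d[0]+c*d[1],4))
i0=cv2.imread('pics/top0.png').astype(int);i1=cv2.imread('pics/topf.png').astype(int)
D=np.abs(i0-i1).max(2)
for n,(x0,y0,x1,y1) in dict(pin=(405,150,436,222),saw=(482,168,515,245),tubes=(260,135,330,172),glove=(335,105,422,160),spray=(212,150,245,185),jar=(172,172,208,210),tray=(150,225,232,280)).items(): print(n,(D[y0:y1,x0:x1]>40).mean().round(3))
print(robot.close_job())
E
```

```text
drill [ 0.54  -0.263  0.223] 2.6 rack xy -0.0035 0.0044
barrel_under [ 0.536 -0.267  0.197] 0.0 rack xy -0.0064 0.0002
chuck [ 0.621 -0.29   0.237] 1.7 rack xy 0.0817 -0.0007
pin 0.001
saw 0.0
tubes 0.0
glove 0.0
spray 0.0
jar 0.0
tray 0.0
the job is handed in; nothing more can be done
None
```

The reamer is tightened in the chuck, and the drill hangs level in the middle slot, nose away from you. I have handed the job in at about 34 s of the 67 s allowed; it reported no verdict.

- **Tightening:** I turned the sleeve clockwise in two strokes, 90° and then about 45°, with the drill still in its dock. The torque climbed to about 1.25 N m and stayed flat over the last part, which means the sleeve was at its stop and my grip was slipping. The reamer tip rose from about 0.219 to 0.236 m. That puts it on the barrel axis within the cameras' error.
- **Hanging:** I lifted the drill by the barrel sides, levelled it, slid it in over the lip and lowered it until it touched the plate at about 9 N. Then I released it and moved the arm clear.
- **Last checks:** The networks put the drill within about 7 mm of the slot point along the slot and 5 mm across it, which is about as well as they can measure. Before-and-after pictures show almost no change at the neighbours, tube rack, glove box, spray, jar and tray.

**Not confirmed or in disagreement:**
- **Sleeve angle:** I could not read it directly. The yellow stripe had turned out of both cameras' view, so tightness rests on the torque and the angle turned.
- **Fingertips:** In the pictures they sat about 40 mm further back along the tool than the stated tool frame. I went by the pictures, and the grip widths of 44 mm on the sleeve and 56 mm on the barrel bore this out.
- **Lean in the dock:** The sleeve moved several millimetres sideways with the gripper during the final turning, probably because the drill leaned within its slack in the dock. It lifted out cleanly.

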